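# Take the temperature loggers off the board and lock them in the reading dock

## Robot

A 6-joint arm with a two-finger parallel gripper is mounted at the origin on the work surface. World frame = base frame: x ahead of the robot, y to its left, z up, the work surface at z = 0. Lengths are in m, angles in rad, forces in N, time in s.
With the tool pointing down it reaches from about 0.4 to 0.825 m from the base axis. Payload 7 kg.
Tool frame: the origin (TCP) lies on the front face of the gripper's body, between the roots of the fingers; the fingertips stand 66 mm ahead of it and the grasp point (between the pads) lies 47 mm ahead of it; z points along the fingers, y is the line along which they close (so a half turn about z gives the same grasp; the last joint's range is limited). The gripper opens to 88 mm and grips with 3 to 60 N. Pads are 19 mm wide; open, the fingers measure 130 mm over their backs; the gripper's body (78 mm by 193 mm) begins 47 mm behind the grasp point.
Start: joints at [1.615, 0.359, 0.012, 0, -1.224, -0.288], TCP at [0.163, 0.655, 0.292] pointing down, gripper open.
Joint ranges: [-3.07, 3.07], [-1.43, 2.12], [-1.02, 1.25], [-3.03, 1.67], [-3.05, -0], [-3.03, 3.03]. Speed limits (rad/s): [2.39, 2.39, 3.01, 3.14, 3.14, 3.14].

## Interface

Orientations are given as [roll, pitch, yaw] about the fixed x, y, z axes, in that order (R = Rz(yaw) Ry(pitch) Rx(roll)).
In Python, from station import arm gives the robot as it stands. The module is installed in compiled form; this text tells all that it offers.
- The arm moves only by the tool move_arm, never from a script. Its argument "increments" is a list of rows, each an object of numbers: "jaw": the gripper command: -1 is shut, 1 is fully open, values between are in proportion; "dx", "dy", "dz": the shift along the tool's x, y, z in m; "twist": the turn about the tool's z in rad. A call has 1 to 12 rows; each row shifts and turns the commanded pose from where the row before left it, along the tool's axes as they then stand; what a row does not reach is not made up. A row lasts 1/12 s, in which the tool goes at most 41.7 mm and 7.16 degrees, less where a joint would pass 70% of its speed; a pose out of reach is approached as far as the arm can. A call is refused whole if a number of a shift passes 0.0417 or a number of a turn 0.125, either way. A call with a gripper value outside its range is refused whole. The fingers move at their own pace and stop on an object; "force" is the grip in N (left out, the last holds). Time passes only in rows, so rows that do not move let the fingers close. It gives the time, the measured TCP pose, the force, the opening and the grip force at its end, in the units of the state.
- arm.get_state(): the state, without advancing time (a new reading comes with each control period).
- arm.grab_frame(name): name is "scene" or "top" or "wrist"; returns the picture (480x640x3 uint8, blue, green, red); there is no depth.
- arm.camera_info(name): a dict with "K" (3x3 intrinsics, pixels), "extrinsics" (4x4, takes a point from camera to world coordinates). Camera axes: x right, y down, z forward; pixel columns grow to the right and rows downward; lengths in m; the calibration is good to about 2 mm. A picture is of the moment at which its call begins: read the wrist's pose just before it. camera_info takes no time and is no camera call; for the wrist camera it gives the pose at the moment of the call.
- arm.job_done(): hands the job in; it is judged then, once.
Trained networks look in the newest picture that a camera, given by its name, has taken for a name from the list of things; names that differ only in an ending like _2 or _b are one class to them, and where a whole thing is asked for, a point or a joint stands for the part that bears it (a point fixed in the world has none). Each returns a list of dicts, best first, with "score" (0 to 1); they miss things now and then, are a little off and sometimes report something else, mostly with a low value. They report only what shows in the picture. A call takes as long as a camera call. They do not tell look-alikes from the thing itself.
- arm.find_in(camera, name): "position" ([x, y, z] in m, in world coordinates, good to about 4 mm: the middle of the surface that is visible of it).
- arm.silhouettes(camera, name): "pixels" (480x640 bool, what is visible of it).
- arm.pinpoint(camera, name): "position" ([x, y, z] in m, in world coordinates, good to about 4 mm: a listed point, or the origin of a listed thing).
The state is a dict: "t": time; "q": joint angles; "qd": joint speeds; "joint_efforts": joint torques, N m; "eef_pos": TCP position; "ee_rot": TCP orientation; "force": force on the tool from outside, world axes, zero at the start; "moment": the same for the moment, N m; "width": finger opening in m; "gripper_force": force on a finger pad.
Only numpy, scipy, OpenCV 4.12 (cv2) and the standard library are available. Lean on these libraries where they do the work, as an engineer would, in place of code of your own. Each camera call takes 0.05 s, during which the arm holds its last target. There are 200 camera calls.

## Task

End of service in the hospital kitchen: the trolley temperature loggers have to be read out. Swing the dock's hold-down bar right back, then put every logger fully down into a dock bay of its own, screen facing the dock's button side: lift those on the board up and off their keyhole screws, and bring the one standing on the table as well. When all are in, swing the bar fully shut over them and then press the green read button right down; leave the bowls where they are.

Things in the scene. Friction and masses are not known exactly. Their poses are not given: they have to be found in the camera images.
- board: fixed aluminium board on the table, 340 wide (its y), 135 mm high, 5 mm thick, foot behind it (+x). Origin: on the table, mid-width, in the plane of the front face, which looks along -x. Three headed screws in the front at y = -100, 0, 100 mm, 102 mm above the table: shank 6 mm diameter; head 12 mm diameter, 4 mm thick, outer face 10 mm in front of the board.
- logger_A: white/navy logger 40 deep (x) x 46 wide (y) x 90 mm tall (z), 250 g, heavy foot; origin: centre of underside; front (-x) has the screen. 4 mm back plate (+x) with keyhole, hollow 10 mm behind it: slot 8 mm wide, closed top at z 75 mm, hole 18 x 18 mm at z 41-59. May be absent (None). Hangs on a board screw, underside 30 mm up; comes off lifted 20-24 mm, then drawn forward 11 mm.
- logger_B: white/navy logger 40 deep (x) x 46 wide (y) x 90 mm tall (z), 250 g, heavy foot; origin: centre of underside; front (-x) has the screen. 4 mm back plate (+x) with keyhole, hollow 10 mm behind it: slot 8 mm wide, closed top at z 75 mm, hole 18 x 18 mm at z 41-59. May be absent (None). Hangs on a board screw, underside 30 mm up; comes off lifted 20-24 mm, then drawn forward 11 mm.
- logger_C: white/navy logger 40 deep (x) x 46 wide (y) x 90 mm tall (z), 250 g, heavy foot; origin: centre of underside; front (-x) has the screen. 4 mm back plate (+x) with keyhole, hollow 10 mm behind it: slot 8 mm wide, closed top at z 75 mm, hole 18 x 18 mm at z 41-59. May be absent (None). Hangs on a board screw, underside 30 mm up; comes off lifted 20-24 mm, then drawn forward 11 mm.
- logger_D: white/navy logger 40 deep (x) x 46 wide (y) x 90 mm tall (z), 250 g, heavy foot; origin: centre of underside; front (-x) has the screen. 4 mm back plate (+x) with keyhole, hollow 10 mm behind it: slot 8 mm wide, closed top at z 75 mm, hole 18 x 18 mm at z 41-59. Always there; stands upright on the table at the start, its front turned roughly to the robot.
- screen_logger_A (a point): middle of the screen on the front face of logger A, 20 mm in front of its origin axis (-x) and 66 mm above its underside. None if the logger is absent.
- screen_logger_B (a point): middle of the screen on the front face of logger B, 20 mm in front of its origin axis (-x) and 66 mm above its underside. None if the logger is absent.
- screen_logger_C (a point): middle of the screen on the front face of logger C, 20 mm in front of its origin axis (-x) and 66 mm above its underside. None if the logger is absent.
- screen_logger_D (a point): middle of the screen on the front face of logger D, 20 mm in front of its origin axis (-x) and 66 mm above its underside. None if the logger is absent.
- dock: fixed grey dock, 370 long (its y). Origin: on the table, mid-length, on the bays' centre line. Four pockets 80 mm apart along y, each 45 (x) x 51 mm (y), floor 12 mm, rim 45 mm up. Front (-x): navy apron 28 mm high, 31 to 96 mm ahead of the origin, with the button; back wall ends 51 mm behind. Seated loggers top out at 102 mm, with 34 mm between neighbours.
- bay0 (a point): centre of the floor of a dock bay, 12 mm above the table: a seated logger's origin comes here, within the pocket's play of 2.5 mm each way.
- bay1 (a point): centre of the floor of a dock bay, 12 mm above the table: a seated logger's origin comes here, within the pocket's play of 2.5 mm each way.
- bay2 (a point): centre of the floor of a dock bay, 12 mm above the table: a seated logger's origin comes here, within the pocket's play of 2.5 mm each way.
- bay3 (a point): centre of the floor of a dock bay, 12 mm above the table: a seated logger's origin comes here, within the pocket's play of 2.5 mm each way.
- bar (a joint): hold-down bar of the dock, a steel bail as long as the dock, turning about a line along dock y. 0 = fully shut, standing over the bays 3 mm above seated loggers; grows as it swings up and back (dock +x) to 1.7 rad, right back behind the dock. Stiff hinge (0.3 N m) that stays where left. Starts shut or partly open and is in the way of the bays until beyond about 1 rad.
- bar_grip (a point): middle of the bail's cross bar (on its axis, red sleeve): round bar 12 mm diameter along dock y, 88 mm from the hinge line; when shut 111 mm above the table, over the bays' centre line. Can be pinched from above and led round in an arc, turning between the fingers.
- bar_hinge (a point): middle of the bail's hinge line, which runs along dock y: 30 mm above the table, 35 mm behind (+x of) the dock's origin.
- read (a joint): green read button, 28 mm diameter, on the dock's apron: 0 = up, 0.006 m = right down, spring return, 5 N to push it right down, straight down.
- read_top (a point): centre of the top of the green read button.
- bowl1: bystander: dark red lacquer bowl, 116 mm wide, 55 mm high. Origin: centre of its underside.
- bowl2: bystander: dark red lacquer bowl, 116 mm wide, 55 mm high. Origin: centre of its underside.
Mind the look-alikes: they are no part of the job. Leave any red look-alike of the logger_C alone.

How it is judged:
On the way, in this order (a step that is already met when the one before it is completed fails the run):
1. the hold-down bar has been swung right back (value of joint bar above 1.2 rad), for 0.2 s.
2. every logger present stands fully down in a bay, screen to the button side ((distance between logger_A and bay0 below 0.007 m or distance between logger_A and bay1 below 0.007 m or distance between logger_A and bay2 below 0.007 m or distance between logger_A and bay3 below 0.007 m) and angle between each of logger_A, logger_B, logger_C, logger_D's own z axis and vertical below 0.1 rad and x of each of screen_logger_A, screen_logger_B, screen_logger_C, screen_logger_D in the frame of dock below -0.01 m and (distance between logger_B and bay0 below 0.007 m or distance between logger_B and bay1 below 0.007 m or distance between logger_B and bay2 below 0.007 m or distance between logger_B and bay3 below 0.007 m) and (distance between logger_C and bay0 below 0.007 m or distance between logger_C and bay1 below 0.007 m or distance between logger_C and bay2 below 0.007 m or distance between logger_C and bay3 below 0.007 m) and (distance between logger_D and bay0 below 0.007 m or distance between logger_D and bay1 below 0.007 m or distance between logger_D and bay2 below 0.007 m or distance between logger_D and bay3 below 0.007 m)), for 0.2 s.
3. the hold-down bar is shut (all of step 2 and value of joint bar below 0.06 rad), for 0.2 s.
4. the read button is pressed right down with the bar shut (value of joint read above 0.0045 m and value of joint bar below 0.06 rad).
At the end, for the whole second after the job is handed in: Every logger present stands in a bay (origin within 7 mm of the centre of the bay's floor, tilted less than 0.1 rad), its screen on the dock's button side, the bar shut (below 0.06 rad), the button let go, and all at rest (all of step 3 and value of joint read below 0.002 m and linear speed of each of logger_A, logger_B, logger_C, logger_D below 0.02 m/s); the robot touches nothing.
It fails at once if a bowl is pushed more than 4 cm (distance of any of bowl1, bowl2 from where it was at the start of the episode above 0.04 m).
Of logger_A, logger_B, logger_C only 2 to 3 are there at a start; the rules pass over those that are not, and their reading is None.
At some moment in a run one of logger_D may be knocked a few centimetres aside while the robot is not near it.
Once in a run the grip may slacken for a moment while it holds something.
It also fails if it takes over 210 s, if anything falls off the work surface, if the arm or the gripper's body presses on something with over 40 N, if the wrist force passes 120 N, or if a joint passes its speed limit or range.

## Working session

There is one attempt and no reset: what is moved stays moved. The work goes in short steps, Python scripts to look and compute and a tool call to move; the robot and the scene stay as the last step left them, time stands still between calls to the robot, and variables do not carry over. Pictures are saved under pics/ and viewed, at most 14 in all, crops included, and the job is handed in when it is done.

Besides the shell and the picture viewer there is one more tool, called after "Emit:" as name([rows], argument=value, ...), one row to a line, values as JSON. move_arm: Moves the arm, as the interface text tells. Its arguments: {"type":"object","properties":{"increments":{"type":"array"},"force":{"type":"number"}},"required":["increments"]}

```bash
mkdir -p pics; cat > h.py <<'E'
from station import arm
import numpy as np, cv2
from scipy.spatial.transform import Rotation as R
def pose():
    s=arm.get_state(); return np.array(s['eef_pos']),R.from_euler('xyz',s['ee_rot'])
def go(p,yaw=None):
    """print tool-frame delta to world TCP target p (tool down)"""
    q,r=pose(); d=r.inv().apply(np.array(p)-q); print('tool d',d.round(4),'rpy',r.as_euler('xyz').round(4))
def st():
    s=arm.get_state(); print('t',round(s['t'],2),'p',np.round(s['eef_pos'],4),'rpy',np.round(s['ee_rot'],3),'F',np.round(s['force'],1),'w',round(s['width'],4),'g',s['gripper_force'],'q',np.round(s['q'],2))
def pin(c,n,k=4):
    for d in arm.pinpoint(c,n)[:k]: print(c,n,round(d['score'],2),np.round(d['position'],4))
def shot(c,name): 
    f=arm.grab_frame(c); cv2.imwrite('pics/'+name+'.png',f); return f
E
python3 - <<'E'
from h import *
st()
for c in ('scene','top'):
    shot(c,c+'0')
    for n in ('board','logger_A','logger_D','screen_logger_A','dock','bay0','bay3','bar_grip','bar_hinge','read_top','bowl1'): pin(c,n,6)
E
```

```text
t 0.0 p [0.1629 0.6547 0.2912] rpy [ 3.14  -0.    -0.244] F [ 0.7 -0.5 -0.1] w 0.0879 g 0.0 q [ 1.62  0.36  0.01 -0.   -1.22 -0.29]
scene board 0.75 [0.5595 0.2881 0.0007]
scene logger_A 0.81 [0.589  0.1917 0.0277]
scene logger_D 0.73 [0.4583 0.0591 0.0016]
scene logger_D 0.42 [0.438  0.0508 0.0653]
scene logger_D 0.26 [0.5917 0.1931 0.0289]
scene screen_logger_A 0.83 [0.5702 0.1808 0.0955]
scene dock 0.96 [ 0.5283 -0.1703 -0.0019]
scene bay0 0.96 [ 0.5691 -0.0562  0.0124]
scene bay0 0.83 [ 0.4858 -0.2803  0.0109]
scene bay0 0.79 [ 0.544  -0.1279  0.0139]
scene bay0 0.72 [ 0.5081 -0.2062  0.0122]
scene bay0 0.72 [0.5213 0.2666 0.0966]
scene bay0 0.45 [7.181e-01 3.620e-01 2.000e-04]
scene bay3 0.96 [ 0.5691 -0.0562  0.0124]
scene bay3 0.83 [ 0.4858 -0.2803  0.0109]
scene bay3 0.79 [ 0.544  -0.1279  0.0139]
scene bay3 0.72 [ 0.5081 -0.2062  0.0122]
scene bay3 0.72 [0.5213 0.2666 0.0966]
scene bay3 0.45 [7.181e-01 3.620e-01 2.000e-04]
scene bar_grip 0.6 [ 0.5575 -0.1784  0.1183]
scene bar_hinge 0.88 [ 0.5587 -0.1842  0.0356]
scene bar_hinge 0.3 [ 0.4662 -0.1427  0.0489]
scene read_top 0
[... 250 characters left out ...]
n_logger_A 0.65 [0.5696 0.1835 0.0955]
top dock 0.83 [ 5.232e-01 -1.685e-01  5.000e-04]
top bay0 0.91 [ 0.5095 -0.2007  0.0115]
top bay0 0.82 [ 0.4892 -0.2813  0.0138]
top bay0 0.71 [ 0.5663 -0.0581  0.0151]
top bay0 0.64 [ 0.5385 -0.1335  0.0081]
top bay3 0.91 [ 0.5095 -0.2007  0.0115]
top bay3 0.82 [ 0.4892 -0.2813  0.0138]
top bay3 0.71 [ 0.5663 -0.0581  0.0151]
top bay3 0.64 [ 0.5385 -0.1335  0.0081]
top bar_grip 0.91 [ 0.5581 -0.1797  0.1159]
top bar_grip 0.37 [0.4887 0.3695 0.0278]
top bar_grip 0.25 [ 0.5396 -0.1305  0.0095]
top bar_hinge 0.57 [ 0.559  -0.1812  0.0306]
top read_top 0.51 [ 0.4643 -0.1428  0.0491]
top bowl1 0.82 [0.7168 0.353  0.0009]
top bowl1 0.7 [0.7798 0.0438 0.0012]
```

View pics/scene0.png

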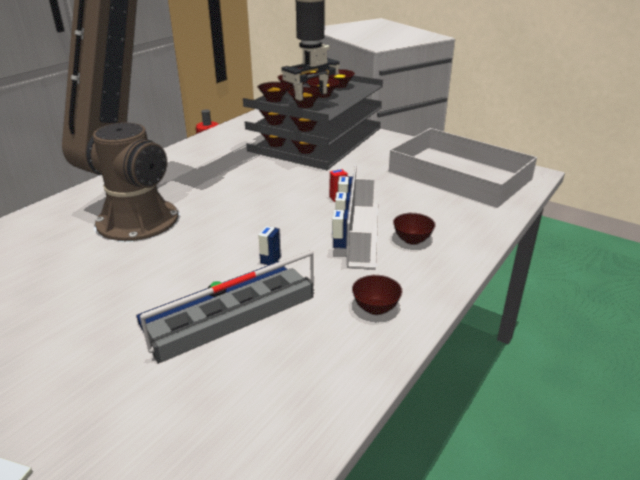

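View pics/top0.png

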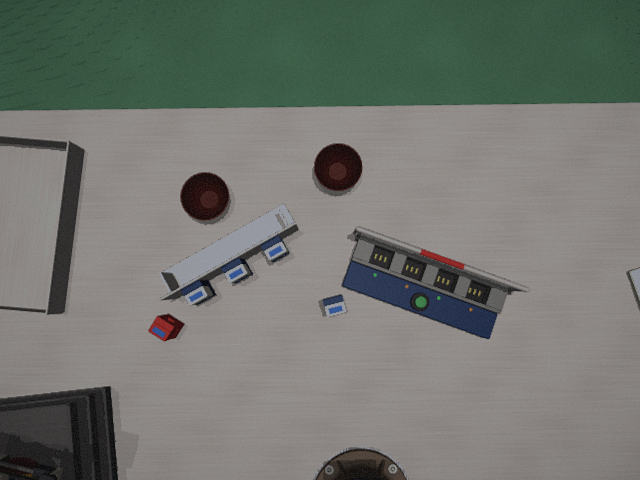

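The board holds three white/navy loggers (top view about (199,293), (237,270), (276,250)). logger_D stands alone at (334,306). The red block at (166,327) is the look-alike and stays where it is. The bar is partly open (red sleeve at (442,259)), and the bowls are at (205,196) and (338,167). I'll raise the arm clear and move towards the dock.

Emit:
move_arm([
  {"dz":-0.04,"jaw":1},
  {"dz":-0.04},
  {"dx":0.0244,"dy":0.0298},
  {"dx":0.0244,"dy":0.0298},
  {"dx":0.0244,"dy":0.0298},
  {"dx":0.0244,"dy":0.0298},
  {"dx":0.0244,"dy":0.0298},
  {"dx":0.0244,"dy":0.0298},
  {"dx":0.0244,"dy":0.0298},
  {"dx":0.0244,"dy":0.0298},
  {"dx":0.0244,"dy":0.0298},
  {"dx":0.0244,"dy":0.0298},
], force=10)

```text
$.increments[0]: bad value
```

```bash
cat >> h.py <<'E'
def avg(cams,names,n):
    """collect all detections over n frames"""
    out={k:[] for k in names}
    for i in range(n):
        for c in cams:
            arm.grab_frame(c)
            for k in names: out[k]+=[(c,d['score'],np.array(d['position'])) for d in arm.pinpoint(c,k)]
    return out
E
python3 - <<'E'
from h import *
st(); shot('wrist','w1')
o=avg(['top','scene'],['bay0','bar_grip','read_top'],4)
for k in o:
    for c,s,p in sorted(o[k],key=lambda t:(round(t[2][1]/.04),t[0])):
        if s>.3: print(k,c,round(s,2),p.round(4))
E
```

```text
t 1.2 p [0.163  0.655  0.2922] rpy [-3.142 -0.    -0.244] F [-0.4 -0.1 -0.4] w 0.0875 g 0.0 q [ 1.62  0.36  0.01  0.   -1.22 -0.29]
bay0 scene 0.63 [ 0.4883 -0.2809  0.0112]
bay0 scene 0.62 [ 0.4813 -0.281   0.0088]
bay0 scene 0.91 [ 0.4906 -0.2779  0.0089]
bay0 scene 0.79 [ 0.486  -0.2821  0.0132]
bay0 top 0.58 [ 0.4891 -0.2831  0.0146]
bay0 top 0.57 [ 0.4864 -0.2838  0.0139]
bay0 top 0.73 [ 0.4865 -0.2812  0.0146]
bay0 top 0.75 [ 0.4862 -0.2829  0.0123]
bay0 scene 0.95 [ 0.5084 -0.2091  0.0159]
bay0 scene 0.69 [ 0.5105 -0.207   0.0127]
bay0 scene 0.63 [ 0.511  -0.2079  0.014 ]
bay0 top 0.96 [ 0.507  -0.2037  0.0095]
bay0 top 0.68 [ 0.5108 -0.2015  0.0138]
bay0 top 0.56 [ 0.508  -0.1993  0.0126]
bay0 top 0.81 [ 0.506  -0.2016  0.0111]
bay0 scene 0.68 [ 0.5426 -0.1305  0.015 ]
bay0 scene 0.82 [ 0.5356 -0.1284  0.0138]
bay0 scene 0.88 [ 0.5408 -0.1292  0.0144]
bay0 top 0.71 [ 0.5398 -0.1332  0.0124]
bay0 top 0.81 [ 0.5398 -0.1335  0.0096]
bay0 top 0.95 [ 0.539  -0.1298  0.009 ]
bay0 top 0.58 [ 0.5379 -0.1308  0.0088]
bay0 scene 0.58 [ 0.5695 -0.0571  0.0107]
bay0 scene 0.92 [ 0.5709 -
[... 782 characters left out ...]
ar_grip top 0.59 [0.7192 0.353  0.0012]
read_top top 0.51 [ 0.4864 -0.2823  0.013 ]
read_top scene 0.59 [ 0.5555 -0.1818  0.0335]
read_top scene 0.54 [ 0.4657 -0.1462  0.0487]
read_top scene 0.37 [ 0.4636 -0.1479  0.0477]
read_top scene 0.59 [ 0.4634 -0.1461  0.0499]
read_top scene 0.4 [ 0.4633 -0.1444  0.0479]
read_top top 0.66 [ 0.4615 -0.1432  0.0514]
read_top top 0.5 [ 0.4625 -0.143   0.0487]
read_top top 0.67 [ 0.4673 -0.144   0.0475]
read_top top 0.69 [ 0.4631 -0.1431  0.0498]
read_top scene 0.54 [0.5731 0.1819 0.0958]
read_top top 0.72 [0.5394 0.2819 0.0333]
read_top top 0.53 [ 0.5577  0.2905 -0.0015]
read_top top 0.46 [0.544  0.2791 0.0309]
read_top top 0.69 [ 0.7191  0.351  -0.0011]
```

View pics/w1.png

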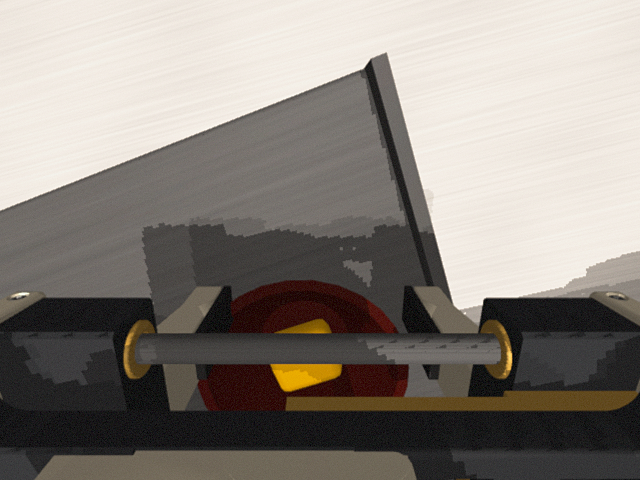

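The move was refused, so rows need every key. The wrist view shows the start pose is over a rack bowl at about (300,350), so raising first is right.

Emit:
move_arm([
  {"dx":0,"dy":0,"dz":-0.04,"twist":0,"jaw":1},
  {"dx":0,"dy":0,"dz":-0.04,"twist":0,"jaw":1},
  {"dx":0.0244,"dy":0.0298,"dz":0,"twist":0,"jaw":1},
  {"dx":0.0244,"dy":0.0298,"dz":0,"twist":0,"jaw":1},
  {"dx":0.0244,"dy":0.0298,"dz":0,"twist":0,"jaw":1},
  {"dx":0.0244,"dy":0.0298,"dz":0,"twist":0,"jaw":1},
  {"dx":0.0244,"dy":0.0298,"dz":0,"twist":0,"jaw":1},
  {"dx":0.0244,"dy":0.0298,"dz":0,"twist":0,"jaw":1},
  {"dx":0.0244,"dy":0.0298,"dz":0,"twist":0,"jaw":1},
  {"dx":0.0244,"dy":0.0298,"dz":0,"twist":0,"jaw":1},
  {"dx":0.0244,"dy":0.0298,"dz":0,"twist":0,"jaw":1},
  {"dx":0.0244,"dy":0.0298,"dz":0,"twist":0,"jaw":1},
], force=10)

```text
t: 3.85
eef_pos: [0.3281, 0.3051, 0.3725]
ee_rot: [-3.141, -0.0, -0.243]
force: [0.5, 0.3, -0.2]
width: 0.0879
gripper_force: 0.0
```

```bash
python3 - <<'E'
from h import *
st(); shot('wrist','w2')
for n in ['logger_A','logger_D','board','screen_logger_A']: pin('wrist',n,5)
go([0.5595,-0.1797,0.30])
E
```

```text
t 3.85 p [0.3281 0.3051 0.3725] rpy [-3.141 -0.    -0.243] F [ 0.5  0.3 -0.2] w 0.0879 g 0.0 q [ 1.19 -0.07 -0.32  0.   -1.32  0.14]
wrist logger_A 0.56 [0.5199 0.266  0.0972]
wrist logger_D 0.68 [0.455  0.0603 0.0018]
tool d [0.3425 0.416  0.0721] rpy [-3.1405e+00 -1.0000e-04 -2.4470e-01]
```

View pics/w2.png

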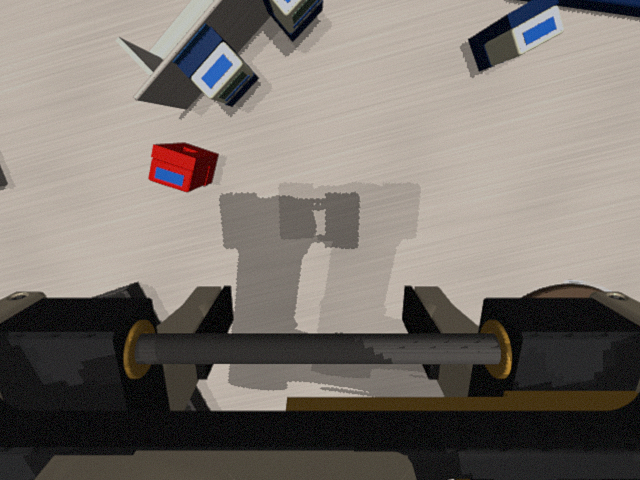

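Emit:
move_arm([
  {"dx":0.028,"dy":0.03,"dz":0,"twist":0,"jaw":1},
  {"dx":0.028,"dy":0.03,"dz":0,"twist":0,"jaw":1},
  {"dx":0.028,"dy":0.03,"dz":0,"twist":0,"jaw":1},
  {"dx":0.028,"dy":0.03,"dz":0,"twist":0,"jaw":1},
  {"dx":0.028,"dy":0.03,"dz":0,"twist":0,"jaw":1},
  {"dx":0.028,"dy":0.03,"dz":0,"twist":0,"jaw":1},
  {"dx":0.028,"dy":0.03,"dz":0,"twist":0,"jaw":1},
  {"dx":0.028,"dy":0.03,"dz":0,"twist":0,"jaw":1},
  {"dx":0.028,"dy":0.03,"dz":0,"twist":0,"jaw":1},
  {"dx":0.028,"dy":0.03,"dz":0,"twist":0,"jaw":1},
  {"dx":0.02,"dy":0.03,"dz":0.005,"twist":0,"jaw":1},
  {"dx":0.0,"dy":0.03,"dz":0.005,"twist":0,"jaw":1},
])

```text
t: 5.1
eef_pos: [0.5353, -0.1159, 0.3605]
ee_rot: [3.141, 0.001, -0.243]
force: [-0.0, 0.1, -0.5]
width: 0.0875
gripper_force: 0.0
```

Emit:
move_arm([
  {"dx":0.0,"dy":0.03,"dz":0.02,"twist":0,"jaw":1},
  {"dx":0.0,"dy":0.026,"dz":0.02,"twist":0,"jaw":1},
  {"dx":0,"dy":0,"dz":0.02,"twist":0.11,"jaw":1},
  {"dx":0,"dy":0,"dz":0,"twist":0,"jaw":1},
])

```text
t: 5.43
eef_pos: [0.5171, -0.1691, 0.2976]
ee_rot: [3.14, 0.007, -0.36]
force: [-0.3, 0.1, -0.9]
width: 0.0875
gripper_force: 0.0
```

```bash
python3 - <<'E'
from h import *
st(); shot('wrist','w3')
for n in ['bar_grip','bay0','read_top','bar_hinge']: pin('wrist',n,5)
q,r=pose(); u=np.array([np.cos(-.354),np.sin(-.354)])
c=np.array([.5258,-.1681]); b=c+.035*u; hz=.03
print('hinge',b)
for a in (0.408,0.6,0.8,1.0,1.2,1.4,1.6,1.68):
    p=b+.0882*np.sin(a-.408)*u; z=.03+.0882*np.cos(a-.408)
    print(a,np.r_[p,z].round(4),'TCP tool d',r.inv().apply(np.r_[p,z+.047]-q).round(4))
E
```

```text
t 5.43 p [ 0.5171 -0.1691  0.2976] rpy [ 3.14   0.007 -0.36 ] F [-0.3  0.1 -0.9] w 0.0875 g 0.0 q [ 0.04  0.14 -0.26 -0.   -1.17  1.17]
wrist bar_grip 0.97 [ 0.5559 -0.1804  0.1158]
wrist bay0 0.93 [ 0.4786 -0.2814  0.0082]
wrist bay0 0.74 [ 0.5655 -0.0588  0.0105]
wrist bay0 0.57 [ 0.5137 -0.2057  0.0094]
wrist bay0 0.55 [ 0.5431 -0.1329  0.0094]
wrist read_top 0.81 [ 0.4642 -0.1463  0.0503]
wrist bar_hinge 0.91 [ 0.5568 -0.1827  0.0285]
hinge [ 0.55862978 -0.18023284]
0.408 [ 0.5586 -0.1802  0.1182] TCP tool d [ 0.0404 -0.002   0.1385]
0.6 [ 0.5744 -0.1861  0.1166] TCP tool d [ 0.0572 -0.0019  0.1401]
0.8 [ 0.5902 -0.1919  0.1115] TCP tool d [ 0.0741 -0.0018  0.1452]
1.0 [ 0.6048 -0.1973  0.1032] TCP tool d [ 0.0896 -0.0018  0.1536]
1.2 [ 0.6175 -0.202   0.092 ] TCP tool d [ 0.1031 -0.0017  0.1648]
1.4 [ 0.6279 -0.2058  0.0782] TCP tool d [ 0.1141 -0.0017  0.1786]
1.6 [ 0.6355 -0.2086  0.0626] TCP tool d [ 0.1222 -0.0016  0.1942]
1.68 [ 0.6377 -0.2095  0.056 ] TCP tool d [ 0.1245 -0.0016  0.2009]
```

I'll close the fingers and push the bar back from its front side, since no pinch is needed for that.

Emit:
move_arm([
  {"dx":0.017,"dy":0,"dz":0.033,"twist":0,"jaw":-1},
  {"dx":0,"dy":0,"dz":0.033,"twist":0,"jaw":-1},
  {"dx":0,"dy":0,"dz":0.033,"twist":0,"jaw":-1},
  {"dx":0,"dy":0,"dz":0.032,"twist":0,"jaw":-1},
  {"dx":0,"dy":0,"dz":0,"twist":0,"jaw":-1},
  {"dx":0,"dy":0,"dz":0,"twist":0,"jaw":-1},
  {"dx":0.014,"dy":0,"dz":0,"twist":0,"jaw":-1},
  {"dx":0.014,"dy":0,"dz":0.003,"twist":0,"jaw":-1},
  {"dx":0.014,"dy":0,"dz":0.004,"twist":0,"jaw":-1},
])

```text
t: 6.43
eef_pos: [0.5749, -0.1898, 0.1678]
ee_rot: [-3.142, -0.002, -0.352]
force: [-4.2, -1.6, 0.0]
width: 0.0332
gripper_force: 2.0
```

Emit:
move_arm([
  {"dx":0.008,"dy":0,"dz":0.004,"twist":0,"jaw":-1},
  {"dx":0.007,"dy":0,"dz":0.004,"twist":0,"jaw":-1},
  {"dx":0.007,"dy":0,"dz":0.006,"twist":0,"jaw":-1},
  {"dx":0.006,"dy":0,"dz":0.006,"twist":0,"jaw":-1},
  {"dx":0.006,"dy":0,"dz":0.007,"twist":0,"jaw":-1},
  {"dx":0.005,"dy":0,"dz":0.007,"twist":0,"jaw":-1},
  {"dx":0.005,"dy":0,"dz":0.007,"twist":0,"jaw":-1},
  {"dx":0,"dy":0,"dz":0,"twist":0,"jaw":-1},
])

```text
t: 7.1
eef_pos: [0.6155, -0.2049, 0.1211]
ee_rot: [3.141, 0.001, -0.354]
force: [0.1, 0.2, -0.4]
width: 0.0004
gripper_force: 0.0
```

```bash
python3 - <<'E'
from h import *
st()
for c in ('top','scene'): arm.grab_frame(c); pin(c,'bar_grip',3)
E
```

```text
t 7.1 p [ 0.6155 -0.2049  0.1211] rpy [ 3.141e+00  1.000e-03 -3.540e-01] F [ 0.1  0.2 -0.4] w 0.0004 g 0.0 q [-0.02  0.46 -0.25 -0.   -0.86  1.24]
top bar_grip 0.49 [0.4901 0.3684 0.0291]
scene bar_grip 0.91 [ 0.6334 -0.2101  0.0692]
```

Emit:
move_arm([
  {"dx":-0.01,"dy":0,"dz":-0.04,"twist":0,"jaw":-1},
  {"dx":-0.02,"dy":0,"dz":-0.04,"twist":0,"jaw":-1},
  {"dx":-0.02,"dy":-0.02,"dz":-0.03,"twist":0,"jaw":-0.5},
  {"dx":-0.02,"dy":-0.03,"dz":-0.02,"twist":0,"jaw":0},
  {"dx":-0.02,"dy":-0.03,"dz":-0.01,"twist":0,"jaw":0.5},
  {"dx":-0.02,"dy":-0.03,"dz":0,"twist":0,"jaw":0.7},
  {"dx":-0.02,"dy":-0.03,"dz":0,"twist":0,"jaw":0.7},
  {"dx":-0.02,"dy":-0.03,"dz":0,"twist":0,"jaw":0.7},
])

```text
t: 7.97
eef_pos: [0.5341, 0.0077, 0.2618]
ee_rot: [-3.14, -0.002, -0.354]
force: [0.6, 0.9, -0.5]
width: 0.035
gripper_force: 0.0
```

```bash
python3 - <<'E'
from h import *
st()
o=avg(['top','scene','wrist'],['logger_D','screen_logger_D','board'],5)
for k in o:
    for c,s,p in sorted(o[k],key=lambda t:(round(t[2][1]/.04),t[0])):
        if s>.3: print(k,c,round(s,2),p.round(4))
# silhouettes in top
for d in arm.silhouettes('top','logger_D'):
    m=d['pixels'].astype(np.uint8); ys,xs=np.nonzero(m); print(round(d['score'],2),m.sum(),xs.mean().round(1),ys.mean().round(1),cv2.minAreaRect(np.c_[xs,ys].astype(np.float32)))
f=arm.grab_frame('top'); cv2.imwrite('pics/t2.png',cv2.resize(f[200:340,150:370],None,fx=3.6,fy=3.6,interpolation=cv2.INTER_CUBIC))
E
```

```text
t 7.97 p [0.5341 0.0077 0.2618] rpy [-3.14e+00 -2.00e-03 -3.54e-01] F [ 0.6  0.9 -0.5] w 0.035 g 0.0 q [ 0.38  0.15 -0.34  0.   -1.07  0.84]
logger_D top 0.43 [ 0.4869 -0.2836  0.0154]
logger_D scene 0.34 [ 0.4683 -0.146   0.047 ]
logger_D wrist 0.46 [ 0.5271 -0.1672  0.0012]
logger_D scene 0.58 [0.4591 0.0571 0.0025]
logger_D scene 0.96 [0.4569 0.0574 0.0032]
logger_D scene 0.96 [0.4574 0.0571 0.0018]
logger_D scene 0.81 [0.454  0.0588 0.0017]
logger_D top 0.55 [ 0.7799  0.0436 -0.0017]
logger_D wrist 0.71 [0.4552 0.0585 0.0015]
logger_D wrist 0.93 [0.4588 0.0564 0.0026]
logger_D wrist 0.83 [4.547e-01 5.970e-02 1.000e-04]
logger_D wrist 0.88 [0.4529 0.0587 0.0049]
logger_D wrist 0.85 [0.4563 0.0599 0.001 ]
logger_D top 0.7 [0.5736 0.1844 0.0961]
logger_D scene 0.51 [0.5217 0.2711 0.0971]
logger_D top 0.44 [0.4727 0.3544 0.0917]
logger_D top 0.72 [0.4919 0.367  0.0284]
logger_D top 0.38 [ 7.188e-01  3.549e-01 -3.000e-04]
logger_D top 0.36 [0.4757 0.3568 0.0948]
screen_logger_D wrist 0.6 [ 0.4789 -0.2789  0.0114]
screen_logger_D scene 0.88 [0.4391 0.0493 0.0674]
screen_logger_D scene 
[... 469 characters left out ...]
.0664]
screen_logger_D top 0.38 [0.5734 0.1836 0.0956]
screen_logger_D wrist 0.38 [0.5701 0.1849 0.0963]
screen_logger_D top 0.35 [ 0.5591  0.2898 -0.0028]
screen_logger_D scene 0.7 [0.7161 0.363  0.003 ]
board wrist 0.31 [ 0.5253 -0.1675 -0.0027]
board wrist 0.44 [0.5897 0.1906 0.0277]
board scene 0.75 [0.5571 0.286  0.0013]
board scene 0.91 [ 0.559   0.2845 -0.0015]
board scene 0.7 [0.5597 0.2857 0.0012]
board scene 0.58 [0.5587 0.2855 0.0016]
board top 0.94 [ 5.558e-01  2.924e-01 -5.000e-04]
board top 0.92 [ 0.5577  0.2917 -0.0024]
board top 0.62 [0.5555 0.2915 0.001 ]
board top 0.83 [ 0.5601  0.2918 -0.0008]
board top 0.84 [ 0.5559  0.2904 -0.002 ]
board scene 0.64 [0.7228 0.3621 0.0014]
```

View pics/t2.png

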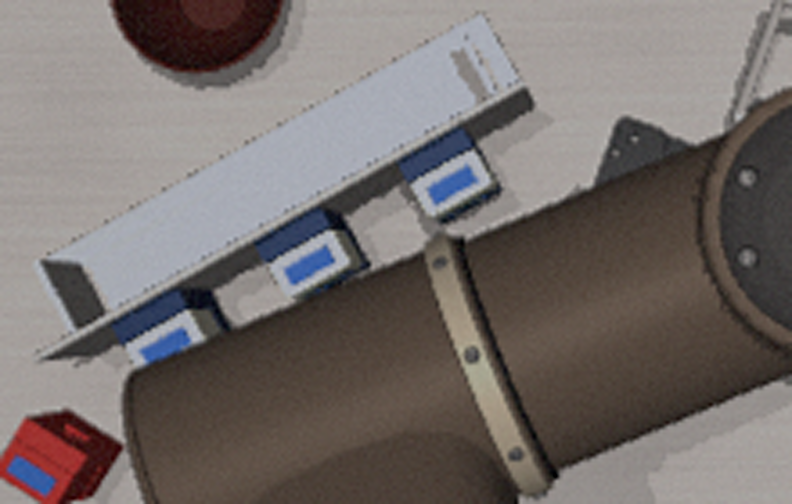

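The crop confirms three white/navy loggers on the board, at about (170,330), (310,260) and (450,185). The red look-alike, at about (50,460), is solid red and off the board. logger_D is the free white/navy one, so I'm going to it now.

Emit:
move_arm([
  {"dx":0,"dy":0,"dz":0,"twist":-0.109,"jaw":1},
  {"dx":0,"dy":0,"dz":0,"twist":-0.109,"jaw":1},
  {"dx":0,"dy":0,"dz":0,"twist":-0.109,"jaw":1},
  {"dx":0,"dy":0,"dz":0,"twist":-0.109,"jaw":1},
  {"dx":0,"dy":0,"dz":0,"twist":-0.109,"jaw":1},
  {"dx":0,"dy":0,"dz":0,"twist":-0.109,"jaw":1},
  {"dx":-0.0149,"dy":-0.0178,"dz":0,"twist":0,"jaw":1},
  {"dx":-0.0149,"dy":-0.0178,"dz":0.0,"twist":0,"jaw":1},
  {"dx":-0.0149,"dy":-0.0178,"dz":0.01,"twist":0,"jaw":1},
  {"dx":-0.0149,"dy":-0.0178,"dz":0.01,"twist":0,"jaw":1},
  {"dx":0,"dy":0,"dz":0.02,"twist":0,"jaw":1},
  {"dx":0,"dy":0,"dz":0.0,"twist":0,"jaw":1},
])

```text
t: 12.07
eef_pos: [0.4544, 0.0564, 0.2182]
ee_rot: [-3.141, 0.003, 0.301]
force: [-0.2, -0.7, -0.7]
width: 0.0879
gripper_force: 0.0
```

```bash
python3 - <<'E'
from h import *
st()
arm.grab_frame('scene'); pin('scene','logger_D',2)
pin('scene','screen_logger_D',2)
shot('wrist','w4'); pin('wrist','logger_D',2)
go([.4562,.0583,.113])
E
```

```text
t 12.07 p [0.4544 0.0564 0.2182] rpy [-3.141e+00  3.000e-03  3.010e-01] F [-0.2 -0.7 -0.7] w 0.0879 g 0.0 q [ 0.55  0.06 -0.55 -0.   -0.96  1.32]
scene logger_D 0.91 [0.4578 0.058  0.0017]
scene logger_D 0.17 [ 0.5691 -0.0568  0.0122]
scene screen_logger_D 0.9 [0.4406 0.0479 0.0675]
scene screen_logger_D 0.64 [0.4755 0.3544 0.0947]
wrist logger_D 0.86 [0.4561 0.0623 0.0005]
tool d [-0.0009 -0.0021  0.1083] rpy [ 3.1415e+00 -1.2000e-03  2.9980e-01]
```

View pics/w4.png

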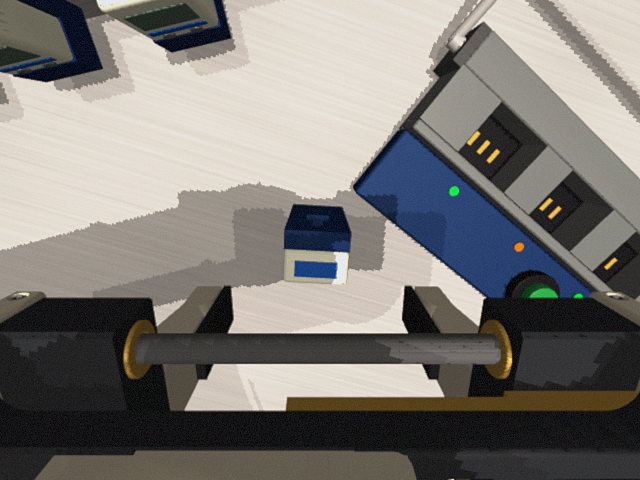

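The logger front is square to the fingers: its front edge runs from (284,280) to (348,283). Descending to grasp.

Emit:
move_arm([
  {"dx":0,"dy":-0.002,"dz":0.035,"twist":0,"jaw":1},
  {"dx":0,"dy":0,"dz":0.035,"twist":0,"jaw":1},
  {"dx":0,"dy":0,"dz":0.035,"twist":0,"jaw":1},
  {"dx":0,"dy":0,"dz":0,"twist":0,"jaw":-1},
  {"dx":0,"dy":0,"dz":0,"twist":0,"jaw":-1},
  {"dx":0,"dy":0,"dz":0,"twist":0,"jaw":-1},
  {"dx":0,"dy":0,"dz":0,"twist":0,"jaw":-1},
  {"dx":0,"dy":0,"dz":0,"twist":0,"jaw":-1},
  {"dx":0,"dy":0,"dz":0,"twist":0,"jaw":-1},
  {"dx":0,"dy":0,"dz":0,"twist":0,"jaw":-1},
  {"dx":0,"dy":0,"dz":0,"twist":0,"jaw":-1},
  {"dx":0,"dy":0,"dz":0,"twist":0,"jaw":-1},
], force=40)

```text
t: 13.32
eef_pos: [0.4566, 0.0587, 0.1165]
ee_rot: [-3.141, -0.002, 0.301]
force: [-1.5, 0.0, 9.2]
width: 0.0462
gripper_force: 39.4
```

```bash
python3 - <<'E'
from h import *
st()
arm.grab_frame('scene'); pin('scene','logger_D',1); pin('scene','screen_logger_D',1)
arm.grab_frame('wrist'); pin('wrist','logger_D',1); pin('wrist','screen_logger_D',1)
E
```

```text
t 13.32 p [0.4566 0.0587 0.1165] rpy [-3.141e+00 -2.000e-03  3.010e-01] F [-1.5  0.   9.2] w 0.0462 g 39.389420226216316 q [ 0.56  0.21 -0.68  0.   -0.68  1.31]
scene logger_D 0.57 [0.4556 0.0589 0.0019]
scene screen_logger_D 0.7 [0.4405 0.0501 0.0706]
wrist logger_D 0.81 [0.4543 0.0573 0.0038]
wrist screen_logger_D 0.94 [0.4344 0.0543 0.0651]
```

Emit:
move_arm([
  {"dx":0,"dy":0,"dz":-0.03,"twist":0,"jaw":-1},
  {"dx":0,"dy":0,"dz":-0.04,"twist":0,"jaw":-1},
  {"dx":0,"dy":0,"dz":-0.04,"twist":0,"jaw":-1},
  {"dx":-0.012,"dy":0.0304,"dz":-0.01,"twist":0,"jaw":-1},
  {"dx":-0.012,"dy":0.0304,"dz":0,"twist":0,"jaw":-1},
  {"dx":-0.012,"dy":0.0304,"dz":0,"twist":0,"jaw":-1},
  {"dx":-0.012,"dy":0.0304,"dz":0,"twist":0,"jaw":-1},
  {"dx":-0.012,"dy":0.0304,"dz":0,"twist":0,"jaw":-1},
  {"dx":-0.012,"dy":0.0304,"dz":0,"twist":0,"jaw":-1},
])

```text
t: 14.37
eef_pos: [0.4404, -0.1385, 0.2357]
ee_rot: [-3.141, -0.0, 0.301]
force: [1.6, 0.2, -1.6]
width: 0.0462
gripper_force: 39.4
```

Emit:
move_arm([
  {"dx":0,"dy":0,"dz":0,"twist":0.109,"jaw":-1},
  {"dx":0,"dy":0,"dz":0,"twist":0.109,"jaw":-1},
  {"dx":0,"dy":0,"dz":0,"twist":0.109,"jaw":-1},
  {"dx":0,"dy":0,"dz":0,"twist":0.109,"jaw":-1},
  {"dx":0,"dy":0,"dz":0,"twist":0.109,"jaw":-1},
  {"dx":0,"dy":0,"dz":0,"twist":0.109,"jaw":-1},
  {"dx":0,"dy":0,"dz":0,"twist":0,"jaw":-1},
  {"dx":0,"dy":0,"dz":0,"twist":0,"jaw":-1},
])

```text
t: 15.03
eef_pos: [0.4409, -0.1371, 0.2354]
ee_rot: [-3.142, 0.0, -0.351]
force: [0.1, 0.1, -2.0]
width: 0.0464
gripper_force: 39.4
```

```bash
cat > dock.py <<'E'
from h import *
from scipy.optimize import least_squares
st()
P=[]
c0=np.array([.5258,-.1681]); 
def bays(v): 
    u=np.array([-np.sin(v[2]),np.cos(v[2])]); return np.array([v[:2]+(k-1.5)*.08*u for k in range(4)])
o=avg(['wrist','top','scene'],['bay0'],6)['bay0']
B=bays([.5258,-.1681,-.354])
for cams in (['wrist'],['top'],['scene'],['wrist','top','scene']):
    obs=[]
    for c,s,p in o:
        if c in cams:
            d=np.linalg.norm(B-p[:2],axis=1); k=d.argmin()
            if d[k]<.015 and abs(p[2]-.012)<.015: obs.append((k,p[:2]))
    if len(obs)<4: print(cams,len(obs)); continue
    f=least_squares(lambda v:np.concatenate([bays(v)[k]-p for k,p in obs]),[.5258,-.1681,-.354],loss='soft_l1',f_scale=.003)
    print(cams,len(obs),f.x.round(4)); print(bays(f.x).round(4).tolist())
E
python3 - <<'E'
exec(open('dock.py').read())
q,r=pose()
shot('wrist','w5')
for i in range(4):
    for c in ('wrist','scene'):
        arm.grab_frame(c)
        for n in ('logger_D','screen_logger_D'):
            for d in arm.pinpoint(c,n)[:1]: print(c,n,round(d['score'],2),r.inv().apply(np.array(d['position'])-q).round(4))
E
```

```text
t 15.03 p [ 0.4409 -0.1371  0.2354] rpy [-3.142  0.    -0.351] F [ 0.1  0.1 -2. ] w 0.0464 g 39.35187455266714 q [ 0.13  0.05 -0.52 -0.   -1.    1.09]
['wrist'] 24 [ 0.5257 -0.1689 -0.3674]
[[0.4826, -0.2809], [0.5113, -0.2063], [0.5401, -0.1316], [0.5688, -0.0569]]
['top'] 23 [ 0.5254 -0.168  -0.3408]
[[0.4853, -0.2811], [0.5121, -0.2057], [0.5388, -0.1303], [0.5655, -0.0549]]
['scene'] 23 [ 0.5266 -0.1686 -0.3555]
[[0.4848, -0.2811], [0.5126, -0.2061], [0.5405, -0.1311], [0.5683, -0.0561]]
['wrist', 'top', 'scene'] 70 [ 0.526  -0.1686 -0.354 ]
[[0.4844, -0.2812], [0.5121, -0.2061], [0.5398, -0.1311], [0.5676, -0.056]]
wrist logger_D 0.69 [-0.0021 -0.0007  0.1128]
wrist screen_logger_D 0.9 [-0.0214 -0.0006  0.0529]
scene logger_D 0.87 [ 1.900e-03 -1.000e-04  1.153e-01]
scene screen_logger_D 0.91 [-0.0179  0.0027  0.0497]
wrist logger_D 0.76 [-1.00e-04 -3.50e-03  1.16e-01]
wrist screen_logger_D 0.64 [-0.0217 -0.0023  0.0525]
scene logger_D 0.85 [-0.0027  0.0028  0.1126]
wrist logger_D 0.58 [-0.002  -0.0014  0.1152]
wrist screen_logger_D 0.92 [-0.0199 -0.0038  0.0528]
scene logger_D 0.81 [0.0002 0.0017 0.1128]
scene screen_logger_D 0.67 [ 0.014  -0.3416  0.1404]
wrist logger_D 0.57 [-0.0016 -0.0031  0.1153]
scene logger_D 0.63 [-0.0018  0.0012  0.1151]
scene screen_logger_D 0.71 [-0.0186  0.0021  0.0516]
```

View pics/w5.png

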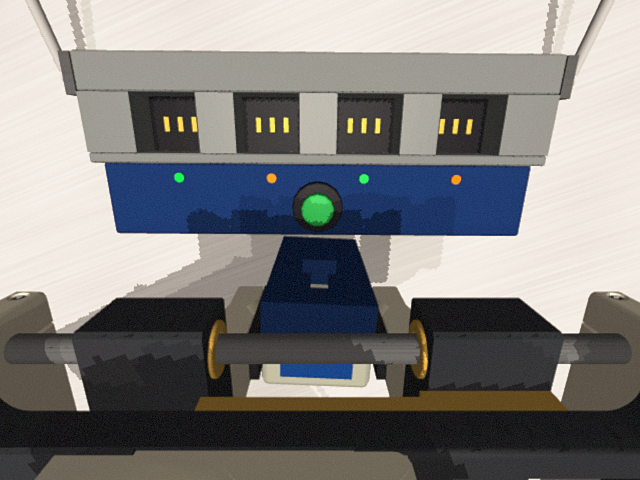

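Three cameras agree on the dock to about 1 mm: centre (0.526, -0.1686), yaw about -0.356. logger_D sits centred in the hand. I'm carrying it to the bay at the -y end.

Emit:
move_arm([
  {"dx":0.0227,"dy":0.0301,"dz":0,"twist":0,"jaw":-1},
  {"dx":0.0227,"dy":0.0301,"dz":0,"twist":0,"jaw":-1},
  {"dx":0.0227,"dy":0.0301,"dz":0,"twist":0,"jaw":-1},
  {"dx":0.0227,"dy":0.0301,"dz":0,"twist":0,"jaw":-1},
  {"dx":0,"dy":0,"dz":0.03,"twist":0.005,"jaw":-1},
  {"dx":0,"dy":0,"dz":0.03,"twist":0,"jaw":-1},
  {"dx":0,"dy":0,"dz":0,"twist":0,"jaw":-1},
  {"dx":0,"dy":0,"dz":0,"twist":0,"jaw":-1},
])

```text
t: 18.75
eef_pos: [0.4836, -0.2816, 0.1743]
ee_rot: [3.141, 0.004, -0.359]
force: [1.7, 0.3, -0.8]
width: 0.0463
gripper_force: 39.4
```

```bash
python3 - <<'E'
from h import *
st(); go([.4849,-.2814,.1265])
q,r=pose()
for i in range(3):
    for c in ('wrist','scene','top'):
        arm.grab_frame(c)
        for n in ('logger_D',):
            for d in arm.pinpoint(c,n)[:1]: print(c,n,round(d['score'],2),r.inv().apply(np.array(d['position'])-q).round(4))
E
```

```text
t 18.75 p [ 0.4836 -0.2816  0.1743] rpy [ 3.141  0.004 -0.359] F [ 1.7  0.3 -0.8] w 0.0463 g 39.35189891606569 q [-0.18  0.28 -0.4   0.   -0.9   1.39]
tool d [ 0.0013 -0.0007  0.0478] rpy [ 3.1407  0.0042 -0.359 ]
wrist logger_D 0.87 [-2.600e-03  1.000e-04  1.158e-01]
scene logger_D 0.91 [ 0.0002 -0.0014  0.1135]
wrist logger_D 0.69 [-1.00e-04 -2.50e-03  1.12e-01]
scene logger_D 0.7 [ 0.0003 -0.0024  0.112 ]
top logger_D 0.57 [-0.2219 -0.6072  0.1451]
wrist logger_D 0.73 [ 0.0022 -0.0026  0.1127]
scene logger_D 0.93 [-0.0009 -0.004   0.1134]
top logger_D 0.38 [ 0.1636 -0.4091  0.1743]
```

Emit:
move_arm([
  {"dx":0.001,"dy":0,"dz":0.006,"twist":0,"jaw":-1},
  {"dx":0,"dy":0,"dz":0.007,"twist":0,"jaw":-1},
  {"dx":0,"dy":0,"dz":0.006,"twist":0,"jaw":-1},
  {"dx":0,"dy":0,"dz":0.006,"twist":0,"jaw":-1},
  {"dx":0,"dy":0,"dz":0,"twist":0,"jaw":-1},
])

```text
t: 20.07
eef_pos: [0.4848, -0.2817, 0.1491]
ee_rot: [-3.142, 0.002, -0.359]
force: [-0.9, -0.6, -2.0]
width: 0.046
gripper_force: 39.9
```

```bash
python3 - <<'E'
from h import *
st(); go([.4849,-.2814,.1265])
E
```

```text
t 20.07 p [ 0.4848 -0.2817  0.1491] rpy [-3.142e+00  2.000e-03 -3.590e-01] F [-0.9 -0.6 -2. ] w 0.046 g 39.89513312000781 q [-0.18  0.31 -0.42 -0.   -0.84  1.39]
tool d [ 0.0001 -0.0003  0.0226] rpy [-3.1415e+00  1.8000e-03 -3.5920e-01]
```

It is in the pocket mouth with no contact force. Continuing to the floor, then releasing.

Emit:
move_arm([
  {"dx":0,"dy":0,"dz":0.007,"twist":0,"jaw":-1},
  {"dx":0,"dy":0,"dz":0.007,"twist":0,"jaw":-1},
  {"dx":0,"dy":0,"dz":0.006,"twist":0,"jaw":-1},
  {"dx":0,"dy":0,"dz":0,"twist":0,"jaw":-1},
])

```text
t: 20.4
eef_pos: [0.4847, -0.2816, 0.1284]
ee_rot: [3.141, 0.003, -0.359]
force: [-0.3, -0.0, -2.4]
width: 0.0461
gripper_force: 39.9
```

```bash
python3 - <<'E'
from h import *
st()
E
```

```text
t 20.4 p [ 0.4847 -0.2816  0.1284] rpy [ 3.141e+00  3.000e-03 -3.590e-01] F [-0.3 -0.  -2.4] w 0.0461 g 39.895124905742705 q [-0.18  0.34 -0.44 -0.   -0.79  1.39]
```

Emit:
move_arm([
  {"dx":0,"dy":0,"dz":0.002,"twist":0,"jaw":-1},
  {"dx":0,"dy":0,"dz":0,"twist":0,"jaw":0.36},
  {"dx":0,"dy":0,"dz":0,"twist":0,"jaw":0.36},
  {"dx":0,"dy":0,"dz":0,"twist":0,"jaw":0.36},
  {"dx":0,"dy":0,"dz":0,"twist":0,"jaw":0.36},
  {"dx":0,"dy":0,"dz":-0.01,"twist":0,"jaw":0.36},
  {"dx":0,"dy":0,"dz":-0.03,"twist":0,"jaw":0.36},
  {"dx":0,"dy":0,"dz":-0.04,"twist":0,"jaw":0.36},
  {"dx":0,"dy":0,"dz":-0.04,"twist":0,"jaw":0.36},
  {"dx":0,"dy":0,"dz":-0.04,"twist":0,"jaw":0.6},
])

```text
t: 21.23
eef_pos: [0.4851, -0.2819, 0.2914]
ee_rot: [3.141, -0.001, -0.359]
force: [0.9, -0.6, 0.4]
width: 0.0623
gripper_force: 0.0
```

Emit:
move_arm([
  {"dx":-0.0165,"dy":-0.0353,"dz":0,"twist":0,"jaw":0.6},
  {"dx":-0.0165,"dy":-0.0353,"dz":0,"twist":0,"jaw":0.6},
  {"dx":-0.0165,"dy":-0.0353,"dz":0,"twist":0,"jaw":0.6},
  {"dx":-0.0165,"dy":-0.0353,"dz":0,"twist":0,"jaw":0.6},
  {"dx":-0.0165,"dy":-0.0353,"dz":0,"twist":0,"jaw":0.6},
  {"dx":-0.0165,"dy":-0.0353,"dz":0,"twist":0,"jaw":0.6},
  {"dx":-0.0165,"dy":-0.0353,"dz":0,"twist":0,"jaw":0.6},
  {"dx":-0.0165,"dy":-0.0353,"dz":0,"twist":0,"jaw":0.6},
  {"dx":-0.0165,"dy":-0.0353,"dz":0,"twist":0,"jaw":0.6},
  {"dx":-0.0165,"dy":-0.0353,"dz":0,"twist":0,"jaw":0.6},
  {"dx":-0.0165,"dy":-0.0353,"dz":0,"twist":0,"jaw":0.6},
  {"dx":-0.0165,"dy":-0.0353,"dz":0,"twist":0,"jaw":0.6},
])

```text
t: 22.23
eef_pos: [0.4482, 0.1861, 0.2899]
ee_rot: [-3.14, -0.001, -0.358]
force: [1.3, 0.1, -0.4]
width: 0.0705
gripper_force: 0.0
```

Emit:
move_arm([
  {"dx":0,"dy":0,"dz":0,"twist":-0.11,"jaw":0.6},
  {"dx":0,"dy":0,"dz":0,"twist":-0.11,"jaw":0.6},
  {"dx":0,"dy":0,"dz":0,"twist":-0.11,"jaw":0.6},
  {"dx":0,"dy":0,"dz":0,"twist":-0.11,"jaw":0.6},
  {"dx":0,"dy":0,"dz":0,"twist":-0.11,"jaw":0.6},
  {"dx":0,"dy":0,"dz":0,"twist":-0.11,"jaw":0.6},
  {"dx":0,"dy":0,"dz":0,"twist":-0.11,"jaw":0.6},
  {"dx":0,"dy":0,"dz":0,"twist":-0.11,"jaw":0.6},
  {"dx":0,"dy":0,"dz":0,"twist":0,"jaw":0.6},
])

```text
t: 22.98
eef_pos: [0.4489, 0.1842, 0.2895]
ee_rot: [-3.141, -0.001, 0.526]
force: [-0.4, -0.2, -0.6]
width: 0.0703
gripper_force: 0.0
```

```bash
cat > board.py <<'E'
from h import *
from scipy.optimize import least_squares
def fitboard(cams=('wrist','scene','top'),n=5,v0=(.558,.2885,.52)):
    st()
    o=avg(cams,['logger_A','screen_logger_A','board'],n)
    L={'logger_A':(-.0205,.03),'screen_logger_A':(-.0405,.096)}
    def model(v,key,k):
        c,s=np.cos(v[2]),np.sin(v[2]); lx=L[key][0] if key in L else 0; ly=(k-1)*.1
        return np.array([v[0]+c*lx-s*ly,v[1]+s*lx+c*ly])
    for sel in [(c,) for c in cams]+[tuple(cams)]:
        obs=[]
        for key in o:
            for c,s,p in o[key]:
                if c not in sel: continue
                best=min(((np.linalg.norm(model(v0,kk,k)-p[:2])+abs(p[2]-(L[kk][1] if kk in L else 0)),kk,k) for kk in o for k in ((0,1,2) if kk in L else (1,))),key=lambda t:t[0])
                if best[0]<.02: obs.append((best[1],best[2],p[:2]))
        if len(obs)<3: print(sel,len(obs)); continue
        f=least_squares(lambda v:np.concatenate([model(v,kk,k)-p for kk,k,p in obs]),v0,loss='soft_l1',f_scale=.003)
        cnt={}
        for kk,k,p in obs: cnt.setdefault((kk,k),[]).append(p-model(f.x,kk,k))
        print(sel,len(obs),f.x.round(4)); print({k:(len(v),(1e3*np.mean(v,0)).round(1).tolist()) for k,v in cnt.items()})
    print('loggers',[model(f.x,'logger_A',k).round(4).tolist() for k in range(3)])
E
python3 - <<'E'
from board import *
fitboard()
shot('wrist','w6')
E
```

```text
t 22.98 p [0.4489 0.1842 0.2895] rpy [-3.141e+00 -1.000e-03  5.260e-01] F [-0.4 -0.2 -0.6] w 0.0703 g 0.0 q [ 0.8   0.04 -0.4   0.   -1.13  1.3 ]
('wrist',) 11 [0.5584 0.2891 0.5014]
{('logger_A', 0): (4, [1.3, -2.6]), ('screen_logger_A', 0): (6, [-0.8, 2.3]), ('logger_A', 2): (1, [0.0, -2.8])}
('scene',) 16 [0.5585 0.2879 0.5063]
{('logger_A', 0): (4, [1.2, 1.8]), ('screen_logger_A', 1): (1, [-4.8, -1.1]), ('screen_logger_A', 0): (5, [-0.8, 0.1]), ('board', 1): (6, [0.9, -1.2])}
('top',) 16 [0.558  0.2913 0.5102]
{('logger_A', 0): (5, [-0.0, -1.5]), ('screen_logger_A', 0): (6, [0.2, 0.4]), ('board', 1): (5, [-0.5, 0.9])}
('wrist', 'scene', 'top') 43 [0.5583 0.2896 0.5059]
{('logger_A', 0): (13, [0.8, -0.8]), ('screen_logger_A', 1): (1, [-4.6, -2.7]), ('screen_logger_A', 0): (17, [-0.5, 0.9]), ('board', 1): (11, [0.2, -0.4]), ('logger_A', 2): (1, [0.5, -2.9])}
loggers [[0.5888, 0.1922], [0.5404, 0.2796], [0.4919, 0.3671]]
```

View pics/w6.png

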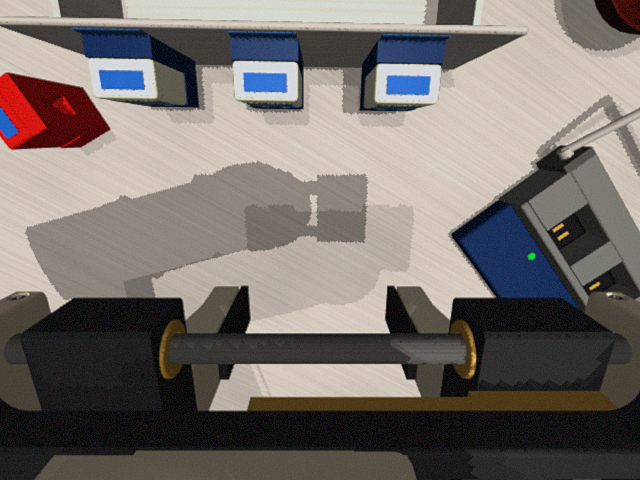

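The wrist view shows the board edge sloping slightly from (0,22) to (525,32), so its yaw is about 0.507, matching the fit. The loggers are at (125,85), (267,85) and (407,85). Taking the right-hand one first.

Emit:
move_arm([
  {"dx":0.025,"dy":0.0127,"dz":0,"twist":0,"jaw":0.5},
  {"dx":0.025,"dy":0.0127,"dz":0,"twist":0,"jaw":0.5},
  {"dx":0.025,"dy":0.0127,"dz":0,"twist":0,"jaw":0.5},
  {"dx":0.025,"dy":0.0127,"dz":0,"twist":0,"jaw":0.5},
  {"dx":0.025,"dy":0.0127,"dz":0,"twist":0,"jaw":0.5},
  {"dx":0,"dy":0,"dz":0.03,"twist":0.02,"jaw":0.5},
  {"dx":0,"dy":0,"dz":0.03,"twist":0,"jaw":0.5},
  {"dx":0,"dy":0,"dz":0.03,"twist":0,"jaw":0.5},
  {"dx":0,"dy":0,"dz":0,"twist":0,"jaw":0.5},
  {"dx":0,"dy":0,"dz":0,"twist":0,"jaw":0.5},
])

```text
t: 26.87
eef_pos: [0.5885, 0.1909, 0.1974]
ee_rot: [3.141, 0.004, 0.501]
force: [0.5, 0.5, 1.2]
width: 0.066
gripper_force: 0.0
```

```bash
python3 - <<'E'
from h import *
st(); go([.5888,.1922,.146])
E
```

```text
t 26.87 p [0.5885 0.1909 0.1974] rpy [3.141 0.004 0.501] F [0.5 0.5 1.2] w 0.066 g 0.0 q [ 0.63  0.34 -0.24  0.   -0.99  1.44]
tool d [ 0.0011 -0.001   0.0514] rpy [3.1408 0.0037 0.5013]
```

Emit:
move_arm([
  {"dx":0,"dy":-0.001,"dz":0.02,"twist":-0.005,"jaw":0.5},
  {"dx":0,"dy":0,"dz":0.02,"twist":0,"jaw":0.5},
  {"dx":0,"dy":0,"dz":0.012,"twist":0,"jaw":0.5},
  {"dx":0,"dy":0,"dz":0,"twist":0,"jaw":0.5},
  {"dx":0,"dy":0,"dz":0,"twist":0,"jaw":-1},
  {"dx":0,"dy":0,"dz":0,"twist":0,"jaw":-1},
  {"dx":0,"dy":0,"dz":0,"twist":0,"jaw":-1},
  {"dx":0,"dy":0,"dz":0,"twist":0,"jaw":-1},
  {"dx":0,"dy":0,"dz":0,"twist":0,"jaw":-1},
  {"dx":0,"dy":0,"dz":0,"twist":0,"jaw":-1},
])

```text
t: 27.7
eef_pos: [0.5891, 0.1928, 0.148]
ee_rot: [3.142, -0.002, 0.507]
force: [-1.2, 0.9, 6.0]
width: 0.0462
gripper_force: 40.0
```

```bash
python3 - <<'E'
from h import *
st()
E
```

```text
t 27.7 p [0.5891 0.1928 0.148 ] rpy [ 3.142e+00 -2.000e-03  5.070e-01] F [-1.2  0.9  6. ] w 0.0462 g 39.97520886361599 q [ 0.63  0.39 -0.29  0.   -0.88  1.45]
```

Emit:
move_arm([
  {"dx":0,"dy":0,"dz":-0.008,"twist":0,"jaw":-1},
  {"dx":0,"dy":0,"dz":-0.008,"twist":0,"jaw":-1},
  {"dx":0,"dy":0,"dz":-0.007,"twist":0,"jaw":-1},
  {"dx":0,"dy":0,"dz":0,"twist":0,"jaw":-1},
  {"dx":0,"dy":0,"dz":0,"twist":0,"jaw":-1},
])

```text
t: 28.12
eef_pos: [0.5885, 0.1924, 0.17]
ee_rot: [-3.141, -0.001, 0.506]
force: [0.2, -0.7, -3.7]
width: 0.0458
gripper_force: 40.0
```

```bash
python3 - <<'E'
from h import *
st(); q,r=pose()
for c in ('scene','wrist','top'):
    arm.grab_frame(c)
    for n in ('logger_A','logger_B','logger_C'):
        for d in arm.pinpoint(c,n)[:2]: print(c,n,round(d['score'],2),np.round(d['position'],4))
E
```

```text
t 28.12 p [0.5885 0.1924 0.17  ] rpy [-3.141e+00 -1.000e-03  5.060e-01] F [ 0.2 -0.7 -3.7] w 0.0458 g 39.97714228928089 q [ 0.63  0.37 -0.27 -0.   -0.93  1.45]
scene logger_A 0.62 [0.5911 0.1925 0.0489]
scene logger_A 0.24 [ 7.182e-01  3.636e-01 -3.000e-04]
wrist logger_C 0.49 [0.57   0.1853 0.1173]
top logger_C 0.59 [ 0.4879 -0.2773  0.0107]
top logger_C 0.15 [ 0.5383 -0.1318  0.0097]
```

Emit:
move_arm([
  {"dx":-0.006,"dy":0,"dz":0,"twist":0,"jaw":-1},
  {"dx":-0.008,"dy":0,"dz":0,"twist":0,"jaw":-1},
  {"dx":-0.01,"dy":0,"dz":0,"twist":0,"jaw":-1},
  {"dx":-0.015,"dy":0,"dz":0,"twist":0,"jaw":-1},
  {"dx":0,"dy":0,"dz":0,"twist":0,"jaw":-1},
])

```text
t: 29.13
eef_pos: [0.5513, 0.1716, 0.1693]
ee_rot: [-3.141, 0.002, 0.505]
force: [-0.9, -0.5, -3.9]
width: 0.046
gripper_force: 40.0
```

```bash
cat >> h.py <<'E'
def hand(names,n=3,cams=('wrist','scene')):
    """object origin in tool frame"""
    q,r=pose()
    for c in cams:
        V=[]
        for i in range(n):
            arm.grab_frame(c)
            for m in names:
                for d in arm.pinpoint(c,m)[:2]:
                    v=r.inv().apply(np.array(d['position'])-q)
                    if abs(v[:2]).max()<.03 and v[2]>.09: V.append(v)
        if V: print(c,len(V),'hand',np.median(V,0).round(4))
E
python3 - <<'E'
from h import *
st(); hand(['logger_A','logger_B','logger_C'],4)
E
```

```text
t 29.13 p [0.5513 0.1716 0.1693] rpy [-3.141e+00  2.000e-03  5.050e-01] F [-0.9 -0.5 -3.9] w 0.046 g 39.976986050605774 q [ 0.64  0.31 -0.37 -0.   -0.9   1.44]
wrist 4 hand [0.0014 0.0007 0.1198]
scene 4 hand [0.0029 0.0015 0.1193]
```

Emit:
move_arm([
  {"dx":0,"dy":0,"dz":-0.037,"twist":0,"jaw":-1},
  {"dx":0,"dy":0,"dz":-0.037,"twist":0,"jaw":-1},
  {"dx":-0.02185,"dy":0.031,"dz":0,"twist":0,"jaw":-1},
  {"dx":-0.02185,"dy":0.031,"dz":0,"twist":0,"jaw":-1},
  {"dx":-0.02185,"dy":0.031,"dz":0,"twist":0,"jaw":-1},
  {"dx":-0.02185,"dy":0.031,"dz":0,"twist":0,"jaw":-1},
  {"dx":-0.02185,"dy":0.031,"dz":0,"twist":0,"jaw":-1},
  {"dx":-0.02185,"dy":0.031,"dz":0,"twist":0,"jaw":-1},
  {"dx":-0.02185,"dy":0.031,"dz":0,"twist":0,"jaw":-1},
  {"dx":-0.02185,"dy":0.031,"dz":0,"twist":0,"jaw":-1},
  {"dx":-0.02185,"dy":0.031,"dz":0,"twist":0,"jaw":-1},
  {"dx":-0.02185,"dy":0.031,"dz":0,"twist":0,"jaw":-1},
])

```text
t: 31.73
eef_pos: [0.513, -0.2054, 0.2437]
ee_rot: [3.141, -0.001, 0.506]
force: [1.3, -0.8, -1.7]
width: 0.0459
gripper_force: 40.0
```

Emit:
move_arm([
  {"dx":0,"dy":0,"dz":0,"twist":0.1078,"jaw":-1},
  {"dx":0,"dy":0,"dz":0,"twist":0.1078,"jaw":-1},
  {"dx":0,"dy":0,"dz":0,"twist":0.1078,"jaw":-1},
  {"dx":0,"dy":0,"dz":0,"twist":0.1078,"jaw":-1},
  {"dx":0,"dy":0,"dz":0,"twist":0.1078,"jaw":-1},
  {"dx":0,"dy":0,"dz":0,"twist":0.1078,"jaw":-1},
  {"dx":0,"dy":0,"dz":0,"twist":0.1078,"jaw":-1},
  {"dx":0,"dy":0,"dz":0,"twist":0.1078,"jaw":-1},
  {"dx":0,"dy":0,"dz":0,"twist":0,"jaw":-1},
  {"dx":0,"dy":0,"dz":0,"twist":0,"jaw":-1},
])

```text
t: 32.57
eef_pos: [0.5135, -0.2037, 0.2434]
ee_rot: [-3.142, -0.0, -0.353]
force: [0.6, -0.3, -2.0]
width: 0.0457
gripper_force: 40.0
```

```bash
python3 - <<'E'
from h import *
st(); hand(['logger_A','logger_B','logger_C'],4); go([.5101,-.2055,.131])
arm.grab_frame('top'); pin('top','logger_D',1); 
E
```

```text
t 32.57 p [ 0.5135 -0.2037  0.2434] rpy [-3.142 -0.    -0.353] F [ 0.6 -0.3 -2. ] w 0.0457 g 39.983583837747574 q [-0.02  0.2  -0.33 -0.   -1.04  1.24]
wrist 4 hand [-0.0005  0.0014  0.1195]
scene 5 hand [0.0015 0.0008 0.1207]
tool d [-0.0026  0.0029  0.1124] rpy [-3.1416e+00 -1.0000e-04 -3.5620e-01]
top logger_D 0.38 [0.7795 0.0446 0.001 ]
```

Emit:
move_arm([
  {"dx":-0.002,"dy":0.002,"dz":0.03,"twist":0.002,"jaw":-1},
  {"dx":0,"dy":0,"dz":0.03,"twist":0,"jaw":-1},
  {"dx":0,"dy":0,"dz":0,"twist":0,"jaw":-1},
  {"dx":0,"dy":0,"dz":0.007,"twist":0,"jaw":-1},
  {"dx":0,"dy":0,"dz":0.007,"twist":0,"jaw":-1},
  {"dx":0,"dy":0,"dz":0.007,"twist":0,"jaw":-1},
  {"dx":0,"dy":0,"dz":0.007,"twist":0,"jaw":-1},
  {"dx":0,"dy":0,"dz":0,"twist":0,"jaw":-1},
])

```text
t: 34.93
eef_pos: [0.5114, -0.2048, 0.1549]
ee_rot: [-3.141, -0.001, -0.358]
force: [0.1, -0.6, -3.2]
width: 0.046
gripper_force: 40.0
```

```bash
python3 - <<'E'
from h import *
st(); go([.5108,-.2058,.131])
E
```

```text
t 34.93 p [ 0.5114 -0.2048  0.1549] rpy [-3.141e+00 -1.000e-03 -3.580e-01] F [ 0.1 -0.6 -3.2] w 0.046 g 39.98318575322628 q [-0.03  0.29 -0.44  0.   -0.84  1.24]
tool d [-0.0003  0.0011  0.0239] rpy [-3.1414e+00 -7.0000e-04 -3.5810e-01]
```

Emit:
move_arm([
  {"dx":0,"dy":0,"dz":0.007,"twist":0,"jaw":-1},
  {"dx":0,"dy":0,"dz":0.007,"twist":0,"jaw":-1},
  {"dx":0,"dy":0,"dz":0.006,"twist":0,"jaw":-1},
  {"dx":0,"dy":0,"dz":0.002,"twist":0,"jaw":-1},
  {"dx":0,"dy":0,"dz":0,"twist":0,"jaw":-1},
])

```text
t: 35.35
eef_pos: [0.5115, -0.2049, 0.133]
ee_rot: [3.142, -0.0, -0.358]
force: [2.9, -0.6, -4.8]
width: 0.0462
gripper_force: 40.0
```

```bash
python3 - <<'E'
from h import *
st()
E
```

```text
t 35.35 p [ 0.5115 -0.2049  0.133 ] rpy [ 3.142 -0.    -0.358] F [ 2.9 -0.6 -4.8] w 0.0462 g 39.98304940760136 q [-0.03  0.31 -0.46  0.   -0.79  1.24]
```

Emit:
move_arm([
  {"dx":0,"dy":0,"dz":0.002,"twist":0,"jaw":-1},
  {"dx":0,"dy":0,"dz":0,"twist":0,"jaw":0.3},
  {"dx":0,"dy":0,"dz":0,"twist":0,"jaw":0.3},
  {"dx":0,"dy":0,"dz":0,"twist":0,"jaw":0.3},
  {"dx":0,"dy":0,"dz":0,"twist":0,"jaw":0.3},
  {"dx":0,"dy":0,"dz":-0.01,"twist":0,"jaw":0.3},
  {"dx":0,"dy":0,"dz":-0.03,"twist":0,"jaw":0.3},
  {"dx":0,"dy":0,"dz":-0.04,"twist":0,"jaw":0.3},
  {"dx":0,"dy":0,"dz":-0.04,"twist":0,"jaw":0.3},
  {"dx":0,"dy":0,"dz":-0.04,"twist":0,"jaw":0.5},
])

```text
t: 36.18
eef_pos: [0.5103, -0.2049, 0.2942]
ee_rot: [3.141, -0.0, -0.358]
force: [1.8, -0.2, 0.0]
width: 0.0598
gripper_force: 0.0
```

Emit:
move_arm([
  {"dx":-0.0119,"dy":-0.0387,"dz":0,"twist":0,"jaw":0.5},
  {"dx":-0.0119,"dy":-0.0387,"dz":0,"twist":0,"jaw":0.5},
  {"dx":-0.0119,"dy":-0.0387,"dz":0,"twist":0,"jaw":0.5},
  {"dx":-0.0119,"dy":-0.0387,"dz":0,"twist":0,"jaw":0.5},
  {"dx":-0.0119,"dy":-0.0387,"dz":0,"twist":0,"jaw":0.5},
  {"dx":-0.0119,"dy":-0.0387,"dz":0,"twist":0,"jaw":0.5},
  {"dx":-0.0119,"dy":-0.0387,"dz":0,"twist":0,"jaw":0.5},
  {"dx":-0.0119,"dy":-0.0387,"dz":0,"twist":0,"jaw":0.5},
  {"dx":-0.0119,"dy":-0.0387,"dz":0,"twist":0,"jaw":0.5},
  {"dx":-0.0119,"dy":-0.0387,"dz":0,"twist":0,"jaw":0.5},
  {"dx":-0.0119,"dy":-0.0387,"dz":0,"twist":0,"jaw":0.5},
  {"dx":-0.0119,"dy":-0.0387,"dz":0,"twist":0,"jaw":0.5},
])

```text
t: 37.18
eef_pos: [0.5396, 0.282, 0.2927]
ee_rot: [-3.141, -0.0, -0.358]
force: [1.9, -0.6, -0.3]
width: 0.0657
gripper_force: 0.0
```

Emit:
move_arm([
  {"dx":0,"dy":0,"dz":0,"twist":-0.108,"jaw":0.5},
  {"dx":0,"dy":0,"dz":0,"twist":-0.108,"jaw":0.5},
  {"dx":0,"dy":0,"dz":0,"twist":-0.108,"jaw":0.5},
  {"dx":0,"dy":0,"dz":0,"twist":-0.108,"jaw":0.5},
  {"dx":0,"dy":0,"dz":0,"twist":-0.108,"jaw":0.5},
  {"dx":0,"dy":0,"dz":0,"twist":-0.108,"jaw":0.5},
  {"dx":0,"dy":0,"dz":0.01,"twist":-0.108,"jaw":0.5},
  {"dx":0,"dy":0,"dz":0.02,"twist":-0.108,"jaw":0.5},
  {"dx":0,"dy":0,"dz":0.03,"twist":0,"jaw":0.5},
  {"dx":0,"dy":0,"dz":0.03,"twist":0,"jaw":0.5},
  {"dx":0,"dy":0,"dz":0,"twist":0,"jaw":0.5},
  {"dx":0,"dy":0,"dz":0,"twist":0,"jaw":0.5},
])

```text
t: 38.18
eef_pos: [0.5397, 0.2796, 0.2012]
ee_rot: [3.14, 0.003, 0.506]
force: [0.2, 0.8, 1.3]
width: 0.066
gripper_force: 0.0
```

```bash
python3 - <<'E'
from h import *
st(); go([.5404,.2796,.146])
o=avg(['scene','top'],['logger_A','logger_B','logger_C','logger_D'],3)
for k in o:
    for c,s,p in sorted(o[k],key=lambda t:(round(t[2][1]/.04),t[0])):
        if s>.3: print(k,c,round(s,2),p.round(4))
f=arm.grab_frame('scene'); cv2.imwrite('pics/s2.png',cv2.resize(f[140:380,120:420],None,fx=2.5,fy=2.5,interpolation=cv2.INTER_CUBIC))
E
```

```text
t 38.18 p [0.5397 0.2796 0.2012] rpy [3.14e+00 3.00e-03 5.06e-01] F [0.2 0.8 1.3] w 0.066 g 0.0 q [ 0.8   0.32 -0.26  0.   -0.99  1.28]
tool d [0.0008 0.0003 0.0552] rpy [3.1404e+00 2.8000e-03 5.0590e-01]
logger_A scene 0.61 [ 0.5107 -0.2048  0.0082]
logger_A scene 0.8 [ 0.5113 -0.2021  0.0117]
logger_A scene 0.67 [ 0.5128 -0.2035  0.0124]
logger_A top 0.94 [ 0.5114 -0.205   0.0142]
logger_A top 0.74 [ 0.5118 -0.2045  0.0142]
logger_A top 0.96 [ 0.512  -0.2037  0.0151]
logger_B top 0.73 [ 0.4925 -0.1945  0.0773]
logger_C scene 0.63 [0.5367 0.281  0.0282]
logger_C scene 0.94 [0.5368 0.2791 0.0307]
logger_C top 0.57 [0.5436 0.2817 0.0329]
logger_C top 0.43 [0.5422 0.2803 0.033 ]
logger_C top 0.62 [0.542  0.2807 0.0292]
logger_C scene 0.46 [ 0.4123  0.4454 -0.003 ]
logger_C scene 0.55 [ 0.4097  0.4467 -0.0015]
logger_C scene 0.66 [ 0.4133  0.4468 -0.0024]
logger_C top 0.75 [ 0.4149  0.4502 -0.0008]
logger_C top 0.59 [ 0.4131  0.451  -0.0011]
logger_C top 0.61 [ 0.4155  0.4508 -0.0032]
logger_D scene 0.92 [ 0.4831 -0.2791  0.0148]
logger_D scene 0.79 [ 0.4827 -0.28    0.0157]
logger_D scene 0.96 [ 0.4848 -0.2838  0.0155]
logger_D top 0.76 [ 0.4878 -0.2785  0.0147]
logger_D top 0.84 [ 0.49   -0.2783  0.0121]
logger_D top 0.78 [ 0.4867 -0.279   0.0132]
logger_D top 0.47 [ 0.5225 -0.1693  0.0032]
```

View pics/s2.png

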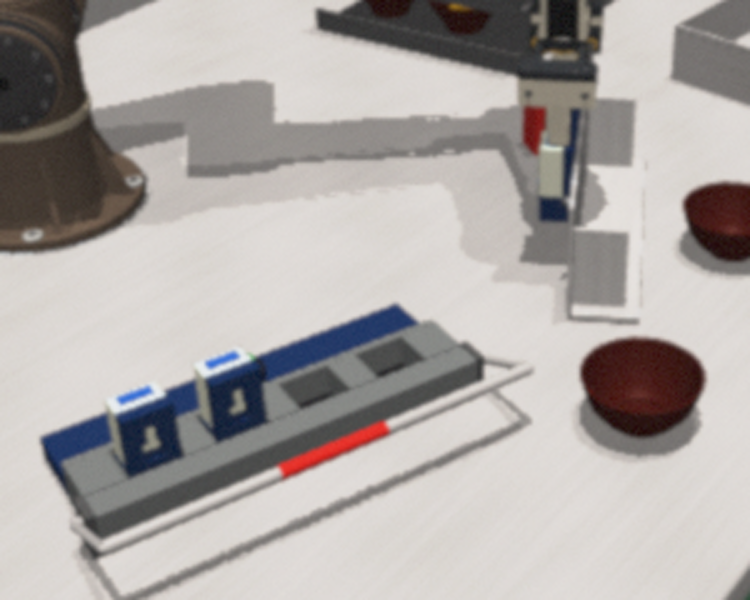

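The loggers at (145,430) and (230,392) stand fully in their bays, keyholes to the back, and the bar is well back. The middle logger on the board (550,170) is next.

Emit:
move_arm([
  {"dx":0,"dy":0,"dz":0.02,"twist":0,"jaw":0.5},
  {"dx":0,"dy":0,"dz":0.02,"twist":0,"jaw":0.5},
  {"dx":0,"dy":0,"dz":0.015,"twist":0,"jaw":0.5},
  {"dx":0,"dy":0,"dz":0,"twist":0,"jaw":0.5},
  {"dx":0,"dy":0,"dz":0,"twist":0,"jaw":-1},
  {"dx":0,"dy":0,"dz":0,"twist":0,"jaw":-1},
  {"dx":0,"dy":0,"dz":0,"twist":0,"jaw":-1},
  {"dx":0,"dy":0,"dz":0,"twist":0,"jaw":-1},
  {"dx":0,"dy":0,"dz":0,"twist":0,"jaw":-1},
  {"dx":0,"dy":0,"dz":0,"twist":0,"jaw":-1},
])

```text
t: 40.57
eef_pos: [0.5406, 0.2803, 0.1475]
ee_rot: [-3.142, -0.002, 0.506]
force: [-0.1, -1.2, 4.1]
width: 0.0455
gripper_force: 40.0
```

Emit:
move_arm([
  {"dx":0,"dy":0,"dz":-0.008,"twist":0,"jaw":-1},
  {"dx":0,"dy":0,"dz":-0.008,"twist":0,"jaw":-1},
  {"dx":0,"dy":0,"dz":-0.007,"twist":0,"jaw":-1},
  {"dx":0,"dy":0,"dz":0,"twist":0,"jaw":-1},
  {"dx":0,"dy":0,"dz":0,"twist":0,"jaw":-1},
])

```text
t: 40.98
eef_pos: [0.5401, 0.2804, 0.1701]
ee_rot: [-3.141, -0.001, 0.506]
force: [0.2, -0.4, -1.2]
width: 0.0459
gripper_force: 40.0
```

```bash
python3 - <<'E'
from h import *
st(); hand(['logger_A','logger_B','logger_C'],3)
E
```

```text
t 40.98 p [0.5401 0.2804 0.1701] rpy [-3.141e+00 -1.000e-03  5.060e-01] F [ 0.2 -0.4 -1.2] w 0.0459 g 39.9766331166029 q [ 0.8   0.35 -0.3  -0.   -0.92  1.28]
wrist 2 hand [0.0208 0.0037 0.1715]
scene 3 hand [-3.700e-03 -1.000e-04  1.181e-01]
```

Lifted 22.6 mm. Drawing it forward.

Emit:
move_arm([
  {"dx":-0.006,"dy":0,"dz":0,"twist":0,"jaw":-1},
  {"dx":-0.008,"dy":0,"dz":0,"twist":0,"jaw":-1},
  {"dx":-0.01,"dy":0,"dz":0,"twist":0,"jaw":-1},
  {"dx":-0.015,"dy":0,"dz":0,"twist":0,"jaw":-1},
  {"dx":0,"dy":0,"dz":0,"twist":0,"jaw":-1},
])

```text
t: 42.6
eef_pos: [0.5031, 0.2593, 0.1693]
ee_rot: [-3.141, 0.002, 0.505]
force: [-1.5, -1.5, -2.0]
width: 0.0458
gripper_force: 40.0
```

```bash
python3 - <<'E'
from h import *
st(); hand(['logger_A','logger_B','logger_C'],3); go([.5385,-.1305,.245])
E
```

```text
t 42.6 p [0.5031 0.2593 0.1693] rpy [-3.141e+00  2.000e-03  5.050e-01] F [-1.5 -1.5 -2. ] w 0.0458 g 39.97673101723194 q [ 0.82  0.29 -0.39 -0.   -0.89  1.26]
wrist 4 hand [ 0.0033 -0.0033  0.1198]
scene 5 hand [-0.0009 -0.0026  0.1188]
tool d [-0.1613  0.3585 -0.0756] rpy [-3.1416 -0.      0.5058]
```

Emit:
move_arm([
  {"dx":0,"dy":0,"dz":-0.038,"twist":0,"jaw":-1},
  {"dx":0,"dy":0,"dz":-0.037,"twist":0,"jaw":-1},
  {"dx":-0.0161,"dy":0.0359,"dz":0,"twist":0,"jaw":-1},
  {"dx":-0.0161,"dy":0.0359,"dz":0,"twist":0,"jaw":-1},
  {"dx":-0.0161,"dy":0.0359,"dz":0,"twist":0,"jaw":-1},
  {"dx":-0.0161,"dy":0.0359,"dz":0,"twist":0,"jaw":-1},
  {"dx":-0.0161,"dy":0.0359,"dz":0,"twist":0,"jaw":-1},
  {"dx":-0.0161,"dy":0.0359,"dz":0,"twist":0,"jaw":-1},
  {"dx":-0.0161,"dy":0.0359,"dz":0,"twist":0,"jaw":-1},
  {"dx":-0.0161,"dy":0.0359,"dz":0,"twist":0,"jaw":-1},
  {"dx":-0.0161,"dy":0.0359,"dz":0,"twist":0,"jaw":-1},
  {"dx":-0.0161,"dy":0.0359,"dz":0,"twist":0,"jaw":-1},
])

```text
t: 44.8
eef_pos: [0.5388, -0.1327, 0.2447]
ee_rot: [3.141, -0.001, 0.506]
force: [0.6, -0.1, -1.5]
width: 0.0459
gripper_force: 40.0
```

Emit:
move_arm([
  {"dx":0,"dy":0,"dz":0,"twist":0.1078,"jaw":-1},
  {"dx":0,"dy":0,"dz":0,"twist":0.1078,"jaw":-1},
  {"dx":0,"dy":0,"dz":0,"twist":0.1078,"jaw":-1},
  {"dx":0,"dy":0,"dz":0,"twist":0.1078,"jaw":-1},
  {"dx":0,"dy":0,"dz":0,"twist":0.1078,"jaw":-1},
  {"dx":0,"dy":0,"dz":0,"twist":0.1078,"jaw":-1},
  {"dx":0,"dy":0,"dz":0,"twist":0.1078,"jaw":-1},
  {"dx":0,"dy":0,"dz":0,"twist":0.1078,"jaw":-1},
  {"dx":0,"dy":0,"dz":0,"twist":0,"jaw":-1},
  {"dx":0,"dy":0,"dz":0,"twist":0,"jaw":-1},
])

```text
t: 45.63
eef_pos: [0.539, -0.1308, 0.2444]
ee_rot: [-3.142, 0.0, -0.353]
force: [0.3, -0.1, -2.0]
width: 0.0456
gripper_force: 40.0
```

```bash
python3 - <<'E'
from h import *
st(); hand(['logger_A','logger_B','logger_C'],3); go([.5399,-.1311,.131])
E
```

```text
t 45.63 p [ 0.539  -0.1308  0.2444] rpy [-3.142  0.    -0.353] F [ 0.3 -0.1 -2. ] w 0.0456 g 39.97708797454834 q [ 0.12  0.2  -0.32 -0.   -1.05  1.1 ]
wrist 2 hand [-0.0013 -0.0028  0.1184]
scene 5 hand [-0.005   0.0006  0.1172]
tool d [ 0.0009 -0.      0.1134] rpy [ 3.1416  0.     -0.3566]
```

Emit:
move_arm([
  {"dx":0.001,"dy":0,"dz":0.03,"twist":0.002,"jaw":-1},
  {"dx":0,"dy":0,"dz":0.03,"twist":0,"jaw":-1},
  {"dx":0,"dy":0,"dz":0,"twist":0,"jaw":-1},
  {"dx":0,"dy":0,"dz":0.007,"twist":0,"jaw":-1},
  {"dx":0,"dy":0,"dz":0.007,"twist":0,"jaw":-1},
  {"dx":0,"dy":0,"dz":0.007,"twist":0,"jaw":-1},
  {"dx":0,"dy":0,"dz":0.007,"twist":0,"jaw":-1},
  {"dx":0,"dy":0,"dz":0,"twist":0,"jaw":-1},
])

```text
t: 47.5
eef_pos: [0.5396, -0.1311, 0.1556]
ee_rot: [3.141, 0.001, -0.359]
force: [0.2, 0.3, -1.8]
width: 0.0458
gripper_force: 40.0
```

```bash
python3 - <<'E'
from h import *
st(); go([.5399,-.1311,.131])
E
```

```text
t 47.5 p [ 0.5396 -0.1311  0.1556] rpy [ 3.141e+00  1.000e-03 -3.590e-01] F [ 0.2  0.3 -1.8] w 0.0458 g 39.97642882168293 q [ 0.11  0.29 -0.43 -0.   -0.85  1.1 ]
tool d [ 0.0003 -0.0001  0.0246] rpy [ 3.1414e+00  1.0000e-03 -3.5880e-01]
```

Emit:
move_arm([
  {"dx":0,"dy":0,"dz":0.007,"twist":0,"jaw":-1},
  {"dx":0,"dy":0,"dz":0.007,"twist":0,"jaw":-1},
  {"dx":0,"dy":0,"dz":0.006,"twist":0,"jaw":-1},
  {"dx":0,"dy":0,"dz":0.003,"twist":0,"jaw":-1},
  {"dx":0,"dy":0,"dz":0,"twist":0,"jaw":-1},
])

```text
t: 47.92
eef_pos: [0.5396, -0.1312, 0.1325]
ee_rot: [3.141, 0.001, -0.359]
force: [0.5, -0.4, -2.7]
width: 0.0454
gripper_force: 40.0
```

```bash
python3 - <<'E'
from h import *
st(); go([.4919,.3671,.146])
E
```

```text
t 47.92 p [ 0.5396 -0.1312  0.1325] rpy [ 3.141e+00  1.000e-03 -3.590e-01] F [ 0.5 -0.4 -2.7] w 0.0454 g 39.976612105965614 q [ 0.11  0.32 -0.45 -0.   -0.8   1.1 ]
tool d [-0.2196 -0.4498 -0.0135] rpy [ 3.141e+00  1.300e-03 -3.587e-01]
```

Emit:
move_arm([
  {"dx":0,"dy":0,"dz":0.002,"twist":0,"jaw":-1},
  {"dx":0,"dy":0,"dz":0,"twist":0,"jaw":0.3},
  {"dx":0,"dy":0,"dz":0,"twist":0,"jaw":0.3},
  {"dx":0,"dy":0,"dz":0,"twist":0,"jaw":0.3},
  {"dx":0,"dy":0,"dz":0,"twist":0,"jaw":0.3},
  {"dx":0,"dy":0,"dz":-0.01,"twist":0,"jaw":0.3},
  {"dx":0,"dy":0,"dz":-0.03,"twist":0,"jaw":0.3},
  {"dx":0,"dy":0,"dz":-0.04,"twist":0,"jaw":0.3},
  {"dx":0,"dy":0,"dz":-0.04,"twist":0,"jaw":0.3},
  {"dx":0,"dy":0,"dz":-0.04,"twist":0,"jaw":0.5},
  {"dx":-0.0169,"dy":-0.0346,"dz":0,"twist":0,"jaw":0.5},
])

```text
t: 48.83
eef_pos: [0.5398, -0.0964, 0.3011]
ee_rot: [-3.139, -0.013, -0.361]
force: [3.1, 1.7, 1.3]
width: 0.0641
gripper_force: 0.0
```

Emit:
move_arm([
  {"dx":-0.0169,"dy":-0.0346,"dz":0,"twist":0,"jaw":0.5},
  {"dx":-0.0169,"dy":-0.0346,"dz":0,"twist":0,"jaw":0.5},
  {"dx":-0.0169,"dy":-0.0346,"dz":0,"twist":0,"jaw":0.5},
  {"dx":-0.0169,"dy":-0.0346,"dz":0,"twist":0,"jaw":0.5},
  {"dx":-0.0169,"dy":-0.0346,"dz":0,"twist":0,"jaw":0.5},
  {"dx":-0.0169,"dy":-0.0346,"dz":0,"twist":0,"jaw":0.5},
  {"dx":-0.0169,"dy":-0.0346,"dz":0,"twist":0,"jaw":0.5},
  {"dx":-0.0169,"dy":-0.0346,"dz":0,"twist":0,"jaw":0.5},
  {"dx":-0.0169,"dy":-0.0346,"dz":0,"twist":0,"jaw":0.5},
  {"dx":-0.0169,"dy":-0.0346,"dz":0,"twist":0,"jaw":0.5},
  {"dx":-0.0169,"dy":-0.0346,"dz":0,"twist":0,"jaw":0.5},
  {"dx":-0.0169,"dy":-0.0346,"dz":0,"twist":0,"jaw":0.5},
])

```text
t: 49.83
eef_pos: [0.4915, 0.3689, 0.2927]
ee_rot: [-3.14, -0.0, -0.358]
force: [1.1, 0.1, -0.4]
width: 0.0659
gripper_force: 0.0
```

Emit:
move_arm([
  {"dx":0,"dy":0,"dz":0,"twist":-0.108,"jaw":0.5},
  {"dx":0,"dy":0,"dz":0,"twist":-0.108,"jaw":0.5},
  {"dx":0,"dy":0,"dz":0,"twist":-0.108,"jaw":0.5},
  {"dx":0,"dy":0,"dz":0,"twist":-0.108,"jaw":0.5},
  {"dx":0,"dy":0,"dz":0,"twist":-0.108,"jaw":0.5},
  {"dx":0,"dy":0,"dz":0,"twist":-0.108,"jaw":0.5},
  {"dx":0,"dy":0,"dz":0.01,"twist":-0.108,"jaw":0.5},
  {"dx":0,"dy":0,"dz":0.02,"twist":-0.108,"jaw":0.5},
  {"dx":0,"dy":0,"dz":0.03,"twist":0,"jaw":0.5},
  {"dx":0,"dy":0,"dz":0.03,"twist":0,"jaw":0.5},
  {"dx":0,"dy":0,"dz":0,"twist":0,"jaw":0.5},
  {"dx":0,"dy":0,"dz":0,"twist":0,"jaw":0.5},
])

```text
t: 50.83
eef_pos: [0.4919, 0.3666, 0.2013]
ee_rot: [3.14, 0.002, 0.505]
force: [0.5, 0.4, 0.5]
width: 0.0651
gripper_force: 0.0
```

```bash
python3 - <<'E'
from h import *
st(); go([.4919,.3671,.146])
o=avg(['scene','top','wrist'],['logger_B','logger_C','screen_logger_B'],3)
for k in o:
    for c,s,p in sorted(o[k],key=lambda t:(round(t[2][1]/.04),t[0])):
        if s>.3: print(k,c,round(s,2),p.round(4))
f=arm.grab_frame('wrist'); cv2.imwrite('pics/w7.png',f)
E
```

```text
t 50.83 p [0.4919 0.3666 0.2013] rpy [3.14e+00 2.00e-03 5.05e-01] F [0.5 0.4 0.5] w 0.0651 g 0.0 q [ 0.96  0.33 -0.25  0.   -0.99  1.12]
tool d [ 0.0004 -0.0005  0.0553] rpy [3.1401e+00 2.3000e-03 5.0550e-01]
logger_B top 0.36 [ 0.5572  0.2916 -0.0016]
logger_B scene 0.64 [0.4899 0.3669 0.0295]
logger_B scene 0.78 [0.4919 0.3662 0.0312]
logger_B scene 0.94 [0.492  0.3655 0.0311]
logger_B top 0.49 [0.4894 0.3668 0.0281]
logger_B top 0.58 [0.4903 0.3688 0.0274]
logger_B top 0.45 [0.4907 0.3697 0.0257]
logger_C scene 0.72 [ 0.5566 -0.1825  0.0372]
logger_C scene 0.51 [ 0.4922 -0.1984  0.0811]
logger_C scene 0.71 [ 0.5372 -0.1286  0.0122]
logger_C scene 0.88 [ 0.5369 -0.1291  0.0138]
logger_C scene 0.38 [ 0.5388 -0.13    0.0133]
logger_C scene 0.83 [ 0.5338 -0.1316  0.0112]
logger_C top 0.9 [ 0.5417 -0.126   0.0172]
logger_C top 0.92 [ 0.5426 -0.1287  0.0127]
logger_C top 0.86 [ 0.5413 -0.1298  0.0135]
logger_C scene 0.69 [0.473  0.3579 0.0941]
logger_C scene 0.62 [ 0.4105  0.4446 -0.0026]
logger_C scene 0.83 [ 0.4137  0.4441 -0.0021]
logger_C scene 0.88 [ 0.412   0.4437 -0.0019]
logger_C top 0.71 [ 0.4133  0.4497 -0.0005]
logger_C top 0.79 [ 0.4143  0.4505 -0.0023]
logger_C top 0.6 [ 0.4135  0.4487 -0.0013]
logger_C wrist 0.58 [ 0.412   0.4468 -0.0005]
logger_C wrist 0.77 [ 0.4139  0.4489 -0.0021]
screen_logger_B scene 0.89 [0.4759 0.3569 0.0941]
screen_logger_B scene 0.7 [7.173e-01 3.621e-01 1.000e-04]
screen_logger_B scene 0.9 [0.475  0.3564 0.0971]
screen_logger_B scene 0.64 [0.4726 0.3546 0.094 ]
screen_logger_B top 0.4 [0.4736 0.3558 0.0931]
screen_logger_B top 0.68 [ 7.158e-01  3.550e-01 -2.000e-04]
screen_logger_B top 0.55 [0.4728 0.354  0.0945]
screen_logger_B wrist 0.91 [0.4747 0.3551 0.1004]
screen_logger_B wrist 0.83 [0.4731 0.3536 0.1   ]
screen_logger_B wrist 0.6 [0.4734 0.355  0.0993]
```

View pics/w7.png

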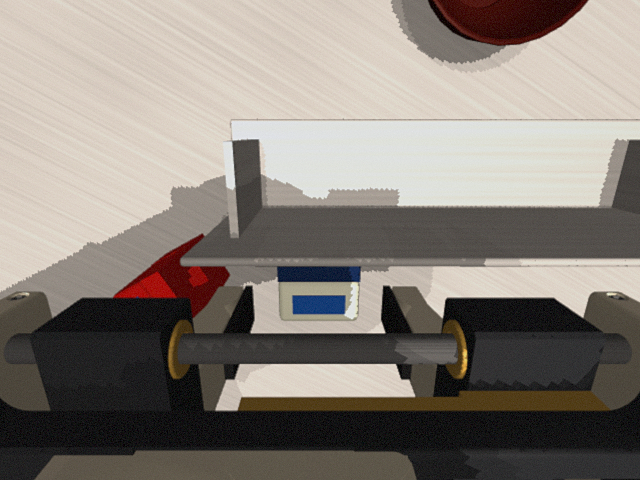

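The white/navy logger at (318,292) is centred between the fingers. The red look-alike at (175,275) lies outside the left finger. Grasping and lifting.

Emit:
move_arm([
  {"dx":0,"dy":0,"dz":0.02,"twist":0,"jaw":0.5},
  {"dx":0,"dy":0,"dz":0.02,"twist":0,"jaw":0.5},
  {"dx":0,"dy":0,"dz":0.015,"twist":0,"jaw":0.5},
  {"dx":0,"dy":0,"dz":0,"twist":0,"jaw":0.5},
  {"dx":0,"dy":0,"dz":0,"twist":0,"jaw":-1},
  {"dx":0,"dy":0,"dz":0,"twist":0,"jaw":-1},
  {"dx":0,"dy":0,"dz":0,"twist":0,"jaw":-1},
  {"dx":0,"dy":0,"dz":0,"twist":0,"jaw":-1},
  {"dx":0,"dy":0,"dz":0,"twist":0,"jaw":-1},
  {"dx":0,"dy":0,"dz":0,"twist":0,"jaw":-1},
])

```text
t: 53.52
eef_pos: [0.4924, 0.3676, 0.1475]
ee_rot: [-3.141, -0.002, 0.506]
force: [-2.3, 1.3, 3.5]
width: 0.0461
gripper_force: 40.0
```

Emit:
move_arm([
  {"dx":0,"dy":0,"dz":-0.008,"twist":0,"jaw":-1},
  {"dx":0,"dy":0,"dz":-0.008,"twist":0,"jaw":-1},
  {"dx":0,"dy":0,"dz":-0.007,"twist":0,"jaw":-1},
  {"dx":0,"dy":0,"dz":0,"twist":0,"jaw":-1},
  {"dx":0,"dy":0,"dz":0,"twist":0,"jaw":-1},
])

```text
t: 53.93
eef_pos: [0.4922, 0.3672, 0.17]
ee_rot: [-3.141, -0.001, 0.505]
force: [0.3, 0.2, -3.0]
width: 0.0458
gripper_force: 40.0
```

```bash
python3 - <<'E'
from h import *
st(); hand(['logger_B'],3)
E
```

```text
t 53.93 p [0.4922 0.3672 0.17  ] rpy [-3.141e+00 -1.000e-03  5.050e-01] F [ 0.3  0.2 -3. ] w 0.0458 g 39.99080166220665 q [ 0.96  0.36 -0.28 -0.   -0.92  1.12]
scene 3 hand [-0.001  -0.0012  0.1152]
```

Emit:
move_arm([
  {"dx":-0.006,"dy":0,"dz":0,"twist":0,"jaw":-1},
  {"dx":-0.008,"dy":0,"dz":0,"twist":0,"jaw":-1},
  {"dx":-0.01,"dy":0,"dz":0,"twist":0,"jaw":-1},
  {"dx":-0.015,"dy":0,"dz":0,"twist":0,"jaw":-1},
  {"dx":0,"dy":0,"dz":0,"twist":0,"jaw":-1},
])

```text
t: 54.95
eef_pos: [0.4553, 0.3462, 0.1694]
ee_rot: [3.142, 0.002, 0.505]
force: [-1.1, -0.5, -3.7]
width: 0.0459
gripper_force: 40.0
```

```bash
python3 - <<'E'
from h import *
st(); hand(['logger_B'],3); go([.5677,-.0545,.245])
E
```

```text
t 54.95 p [0.4553 0.3462 0.1694] rpy [3.142e+00 2.000e-03 5.050e-01] F [-1.1 -0.5 -3.7] w 0.0459 g 39.990802109241486 q [ 0.99  0.3  -0.38 -0.   -0.89  1.09]
wrist 2 hand [0.0003 0.002  0.1164]
scene 3 hand [3.000e-03 1.000e-04 1.169e-01]
tool d [-0.0991  0.4055 -0.0757] rpy [3.1415e+00 2.0000e-04 5.0520e-01]
```

Emit:
move_arm([
  {"dx":0,"dy":0,"dz":-0.038,"twist":0,"jaw":-1},
  {"dx":-0.009,"dy":0.0369,"dz":-0.015,"twist":0,"jaw":-1},
  {"dx":-0.009,"dy":0.0369,"dz":-0.015,"twist":0,"jaw":-1},
  {"dx":-0.009,"dy":0.0369,"dz":-0.008,"twist":0,"jaw":-1},
  {"dx":-0.009,"dy":0.0369,"dz":0,"twist":0,"jaw":-1},
  {"dx":-0.009,"dy":0.0369,"dz":0,"twist":0,"jaw":-1},
  {"dx":-0.009,"dy":0.0369,"dz":0,"twist":0,"jaw":-1},
  {"dx":-0.009,"dy":0.0369,"dz":0,"twist":0,"jaw":-1},
  {"dx":-0.009,"dy":0.0369,"dz":0,"twist":0,"jaw":-1},
  {"dx":-0.009,"dy":0.0369,"dz":0,"twist":0,"jaw":-1},
  {"dx":-0.009,"dy":0.0369,"dz":0,"twist":0,"jaw":-1},
  {"dx":-0.009,"dy":0.0369,"dz":0,"twist":0,"jaw":-1},
])

```text
t: 56.55
eef_pos: [0.5681, -0.0567, 0.2455]
ee_rot: [3.142, -0.0, 0.505]
force: [0.5, 0.9, -3.2]
width: 0.0459
gripper_force: 40.0
```

Emit:
move_arm([
  {"dx":0,"dy":0,"dz":0,"twist":0.1078,"jaw":-1},
  {"dx":0,"dy":0,"dz":0,"twist":0.1078,"jaw":-1},
  {"dx":0,"dy":0,"dz":0,"twist":0.1078,"jaw":-1},
  {"dx":0,"dy":0,"dz":0,"twist":0.1078,"jaw":-1},
  {"dx":0,"dy":0,"dz":0,"twist":0.1078,"jaw":-1},
  {"dx":0,"dy":0,"dz":0,"twist":0.1078,"jaw":-1},
  {"dx":0,"dy":0,"dz":0,"twist":0.1078,"jaw":-1},
  {"dx":0,"dy":0,"dz":0,"twist":0.1078,"jaw":-1},
  {"dx":0,"dy":0,"dz":0,"twist":0,"jaw":-1},
  {"dx":0,"dy":0,"dz":0,"twist":0,"jaw":-1},
])

```text
t: 57.38
eef_pos: [0.5679, -0.0548, 0.2453]
ee_rot: [3.142, 0.0, -0.354]
force: [0.0, 0.8, -1.4]
width: 0.0457
gripper_force: 40.0
```

```bash
python3 - <<'E'
from h import *
st(); hand(['logger_B'],4); go([.5677,-.056,.131])
E
```

```text
t 57.38 p [ 0.5679 -0.0548  0.2453] rpy [ 3.142  0.    -0.354] F [ 0.   0.8 -1.4] w 0.0457 g 39.99141186475754 q [ 0.25  0.22 -0.29 -0.   -1.06  0.97]
wrist 4 hand [-0.0003 -0.0007  0.1152]
scene 4 hand [-0.0022 -0.002   0.1158]
tool d [0.0002 0.0012 0.1144] rpy [-3.1416  0.     -0.3569]
```

Emit:
move_arm([
  {"dx":0.0005,"dy":0.0015,"dz":0.03,"twist":0.002,"jaw":-1},
  {"dx":0,"dy":0,"dz":0.03,"twist":0,"jaw":-1},
  {"dx":0,"dy":0,"dz":0,"twist":0,"jaw":-1},
  {"dx":0,"dy":0,"dz":0.007,"twist":0,"jaw":-1},
  {"dx":0,"dy":0,"dz":0.007,"twist":0,"jaw":-1},
  {"dx":0,"dy":0,"dz":0.007,"twist":0,"jaw":-1},
  {"dx":0,"dy":0,"dz":0.007,"twist":0,"jaw":-1},
  {"dx":0,"dy":0,"dz":0,"twist":0,"jaw":-1},
])

```text
t: 58.85
eef_pos: [0.5675, -0.0564, 0.1566]
ee_rot: [3.141, 0.001, -0.359]
force: [0.3, 0.3, -4.4]
width: 0.0459
gripper_force: 40.0
```

```bash
python3 - <<'E'
from h import *
st(); go([.5677,-.056,.131])
E
```

```text
t 58.85 p [ 0.5675 -0.0564  0.1566] rpy [ 3.141e+00  1.000e-03 -3.590e-01] F [ 0.3  0.3 -4.4] w 0.0459 g 39.99078646302223 q [ 0.24  0.31 -0.4  -0.   -0.86  0.97]
tool d [ 0.0001 -0.0005  0.0256] rpy [ 3.1412e+00  9.0000e-04 -3.5920e-01]
```

Emit:
move_arm([
  {"dx":0,"dy":0,"dz":0.007,"twist":0,"jaw":-1},
  {"dx":0,"dy":0,"dz":0.007,"twist":0,"jaw":-1},
  {"dx":0,"dy":0,"dz":0.006,"twist":0,"jaw":-1},
  {"dx":0,"dy":0,"dz":0.004,"twist":0,"jaw":-1},
  {"dx":0,"dy":0,"dz":0,"twist":0,"jaw":-1},
])

```text
t: 59.27
eef_pos: [0.5676, -0.0565, 0.1324]
ee_rot: [3.141, 0.001, -0.359]
force: [0.2, -0.4, -3.1]
width: 0.0462
gripper_force: 40.0
```

```bash
python3 - <<'E'
from h import *
st()
E
```

```text
t 59.27 p [ 0.5676 -0.0565  0.1324] rpy [ 3.141e+00  1.000e-03 -3.590e-01] F [ 0.2 -0.4 -3.1] w 0.0462 g 39.990815967321396 q [ 0.24  0.34 -0.42  0.   -0.81  0.97]
```

Emit:
move_arm([
  {"dx":0,"dy":0,"dz":0.002,"twist":0,"jaw":-1},
  {"dx":0,"dy":0,"dz":0,"twist":0,"jaw":0.3},
  {"dx":0,"dy":0,"dz":0,"twist":0,"jaw":0.3},
  {"dx":0,"dy":0,"dz":0,"twist":0,"jaw":0.3},
  {"dx":0,"dy":0,"dz":0,"twist":0,"jaw":0.3},
  {"dx":0,"dy":0,"dz":-0.01,"twist":0,"jaw":0.3},
  {"dx":0,"dy":0,"dz":-0.03,"twist":0,"jaw":0.3},
  {"dx":0,"dy":0,"dz":-0.04,"twist":0,"jaw":0.3},
  {"dx":0,"dy":0,"dz":-0.04,"twist":0,"jaw":0.3},
  {"dx":0,"dy":0,"dz":-0.03,"twist":0,"jaw":0},
  {"dx":0,"dy":0,"dz":0,"twist":0,"jaw":-1},
  {"dx":0,"dy":0,"dz":0,"twist":0,"jaw":-1},
])

```text
t: 60.27
eef_pos: [0.5686, -0.0563, 0.2849]
ee_rot: [-3.139, -0.005, -0.359]
force: [-0.7, 0.6, -1.6]
width: 0.0422
gripper_force: 0.0
```

```bash
python3 - <<'E'
from h import *
st(); go([.657,-.2175,.28])
o=avg(['scene','top'],['logger_A','logger_B','logger_C','logger_D','bar_grip'],3)
for k in o:
    V={}
    for c,s,p in o[k]:
        if s>.4 and p[1]<0: V.setdefault(c,[]).append(p)
    print(k,{c:np.median(v,0).round(4).tolist() for c,v in V.items()})
f=arm.grab_frame('scene'); cv2.imwrite('pics/s3.png',cv2.resize(f[220:370,120:340],None,fx=3.6,fy=3.6,interpolation=cv2.INTER_CUBIC))
E
```

```text
t 60.27 p [ 0.5686 -0.0563  0.2849] rpy [-3.139 -0.005 -0.359] F [-0.7  0.6 -1.6] w 0.0422 g 0.0 q [ 0.24  0.19 -0.24  0.   -1.14  0.97]
tool d [0.1393 0.1199 0.0053] rpy [-3.1385 -0.005  -0.3589]
logger_A {'scene': [0.514, -0.205, 0.0095], 'top': [0.5085, -0.2048, 0.0153]}
logger_B {'scene': [0.5678, -0.0529, 0.0126], 'top': [0.4853, -0.2825, 0.0118]}
logger_C {'scene': [0.5347, -0.1298, 0.0126], 'top': [0.5389, -0.1268, 0.0158]}
logger_D {'scene': [0.4851, -0.2804, 0.0136], 'top': [0.4853, -0.2797, 0.0111]}
bar_grip {'scene': [0.6305, -0.207, 0.069]}
```

View pics/s3.png

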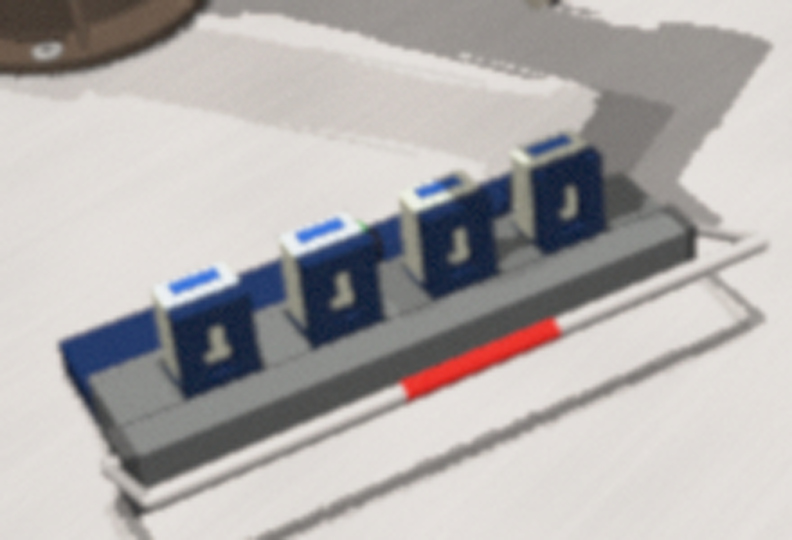

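All four loggers stand level in their bays, at about (205,330), (330,280), (450,235) and (558,190), keyholes to the back. I'm moving behind the bar (red sleeve at (480,360)) with closed fingers.

Emit:
move_arm([
  {"dx":0.0278,"dy":0.024,"dz":0,"twist":0,"jaw":-1},
  {"dx":0.0278,"dy":0.024,"dz":0,"twist":0,"jaw":-1},
  {"dx":0.0278,"dy":0.024,"dz":0,"twist":0,"jaw":-1},
  {"dx":0.0278,"dy":0.024,"dz":0,"twist":0,"jaw":-1},
  {"dx":0.0278,"dy":0.024,"dz":0,"twist":0,"jaw":-1},
  {"dx":0,"dy":0,"dz":0.03,"twist":0,"jaw":-1},
  {"dx":0,"dy":0,"dz":0.035,"twist":0,"jaw":-1},
  {"dx":0,"dy":0,"dz":0,"twist":0,"jaw":-1},
  {"dx":0,"dy":0,"dz":0,"twist":0,"jaw":-1},
])

```text
t: 62.87
eef_pos: [0.6548, -0.2177, 0.2147]
ee_rot: [3.14, 0.005, -0.359]
force: [0.5, -0.3, 1.6]
width: 0.0002
gripper_force: 0.0
```

```bash
python3 - <<'E'
from h import *
st(); go([.657,-.2175,.118])
E
```

```text
t 62.87 p [ 0.6548 -0.2177  0.2147] rpy [ 3.14   0.005 -0.359] F [ 0.5 -0.3  1.6] w 0.0002 g 0.0 q [-0.04  0.44 -0.05  0.   -1.09  1.25]
tool d [ 0.0025 -0.0011  0.0967] rpy [ 3.14    0.0046 -0.3592]
```

Emit:
move_arm([
  {"dx":0.0025,"dy":0,"dz":0.033,"twist":0,"jaw":-1},
  {"dx":0,"dy":0,"dz":0.032,"twist":0,"jaw":-1},
  {"dx":0,"dy":0,"dz":0.032,"twist":0,"jaw":-1},
  {"dx":0,"dy":0,"dz":0,"twist":0,"jaw":-1},
  {"dx":0,"dy":0,"dz":0,"twist":0,"jaw":-1},
])

```text
t: 63.28
eef_pos: [0.6586, -0.2182, 0.1206]
ee_rot: [3.141, 0.001, -0.358]
force: [-0.5, 0.2, 1.3]
width: 0.0002
gripper_force: 0.0
```

Emit:
move_arm([
  {"dx":-0.012,"dy":0,"dz":-0.005,"twist":0,"jaw":-1},
  {"dx":-0.0075,"dy":0,"dz":-0.012,"twist":0,"jaw":-1},
  {"dx":-0.0075,"dy":0,"dz":-0.013,"twist":0,"jaw":-1},
  {"dx":-0.0065,"dy":0,"dz":-0.006,"twist":0,"jaw":-1},
  {"dx":-0.007,"dy":0,"dz":-0.005,"twist":0,"jaw":-1},
  {"dx":-0.008,"dy":0,"dz":-0.0045,"twist":0,"jaw":-1},
  {"dx":-0.008,"dy":0,"dz":-0.0045,"twist":0,"jaw":-1},
  {"dx":-0.009,"dy":0,"dz":-0.003,"twist":0,"jaw":-1},
  {"dx":-0.008,"dy":0,"dz":-0.002,"twist":0,"jaw":-1},
  {"dx":-0.008,"dy":0,"dz":-0.001,"twist":0,"jaw":-1},
  {"dx":0,"dy":0,"dz":0,"twist":0,"jaw":-1},
])

```text
t: 64.2
eef_pos: [0.5803, -0.1893, 0.1755]
ee_rot: [-3.142, 0.001, -0.359]
force: [0.4, 0.7, 0.0]
width: 0.0006
gripper_force: 0.0
```

```bash
python3 - <<'E'
from h import *
st()
q,r=pose(); c=np.array([.526,-.1686]); u=np.array([np.cos(-.356),np.sin(-.356)])
print('dock x',(q[:2]-c)@u,'tip',q[2]-.066)
for i in range(2):
    for k in ('scene','top','wrist'): arm.grab_frame(k); pin(k,'bar_grip',1)
E
```

```text
t 64.2 p [ 0.5803 -0.1893  0.1755] rpy [-3.142e+00  1.000e-03 -3.590e-01] F [0.4 0.7 0. ] w 0.0006 g 0.0 q [ 0.    0.35 -0.29 -0.   -0.93  1.21]
dock x 0.058103930338836735 tip 0.10953845813743551
scene bar_grip 0.97 [ 0.622  -0.2049  0.0883]
top bar_grip 0.43 [ 0.5558 -0.1848  0.0333]
wrist bar_grip 0.91 [ 0.6165 -0.2065  0.0852]
scene bar_grip 0.7 [ 0.6233 -0.2038  0.089 ]
wrist bar_grip 0.58 [ 0.6173 -0.2052  0.0849]
```

The fingers slipped over the bar: it is now at about 1.25 rad. I'll go back behind it and keep the tips lower this time.

Emit:
move_arm([
  {"dx":0,"dy":0,"dz":-0.025,"twist":0,"jaw":-1},
  {"dx":0.036,"dy":0,"dz":0,"twist":0,"jaw":-1},
  {"dx":0.038,"dy":0,"dz":0,"twist":0,"jaw":-1},
  {"dx":0,"dy":0,"dz":0.035,"twist":0,"jaw":-1},
  {"dx":0,"dy":0,"dz":0.035,"twist":0,"jaw":-1},
  {"dx":0,"dy":0,"dz":0,"twist":0,"jaw":-1},
])

```text
t: 65.3
eef_pos: [0.6475, -0.2153, 0.1229]
ee_rot: [3.14, 0.011, -0.361]
force: [-2.0, 0.3, -2.1]
width: 0.0006
gripper_force: 0.0
```

Emit:
move_arm([
  {"dx":-0.01,"dy":0,"dz":0,"twist":0,"jaw":-1},
  {"dx":-0.007,"dy":0,"dz":-0.005,"twist":0,"jaw":-1},
  {"dx":-0.007,"dy":0,"dz":-0.005,"twist":0,"jaw":-1},
  {"dx":-0.007,"dy":0,"dz":-0.005,"twist":0,"jaw":-1},
  {"dx":-0.008,"dy":0,"dz":-0.005,"twist":0,"jaw":-1},
  {"dx":-0.008,"dy":0,"dz":-0.004,"twist":0,"jaw":-1},
  {"dx":-0.009,"dy":0,"dz":-0.004,"twist":0,"jaw":-1},
  {"dx":-0.009,"dy":0,"dz":-0.003,"twist":0,"jaw":-1},
  {"dx":-0.008,"dy":0,"dz":-0.003,"twist":0,"jaw":-1},
  {"dx":-0.008,"dy":0,"dz":-0.001,"twist":0,"jaw":-1},
  {"dx":0,"dy":0,"dz":0,"twist":0,"jaw":-1},
])

```text
t: 66.22
eef_pos: [0.5748, -0.1868, 0.1682]
ee_rot: [-3.14, -0.004, -0.358]
force: [0.8, -0.9, 1.0]
width: 0.0003
gripper_force: 0.6
```

```bash
cat >> h.py <<'E'
def bar():
    st()
    q,r=pose(); c=np.array([.526,-.1686]); u=np.array([np.cos(-.356),np.sin(-.356)])
    print('tool dock x',((q[:2]-c)@u).round(4),'tip',(q[2]-.066).round(4))
    for i in range(2):
        for k in ('scene','top','wrist'):
            arm.grab_frame(k)
            for d in arm.pinpoint(k,'bar_grip')[:1]:
                p=np.array(d['position']); x=(p[:2]-c)@u; print(k,round(d['score'],2),'bar dock x',x.round(4),'z',p[2].round(4),'angle',(np.arctan2(x-.035,p[2]-.03)+.408).round(3))
E
python3 -c "
from h import *
bar()"
```

```text
t 66.22 p [ 0.5748 -0.1868  0.1682] rpy [-3.14  -0.004 -0.358] F [ 0.8 -0.9  1. ] w 0.0003 g 0.6068396056070924 q [ 0.01  0.35 -0.31 -0.   -0.91  1.2 ]
tool dock x 0.0521 tip 0.1022
scene 0.71 bar dock x 0.0355 z 0.1204 angle 0.413
scene 0.67 bar dock x 0.0344 z 0.119 angle 0.401
```

The bar is at 0.41 rad and in contact with the fingers. I'll raise the tips just above the logger tops and push it the rest of the way.

Emit:
move_arm([
  {"dx":-0.006,"dy":0,"dz":-0.006,"twist":0,"jaw":-1},
  {"dx":-0.007,"dy":0,"dz":0,"twist":0,"jaw":-1},
  {"dx":-0.007,"dy":0,"dz":0,"twist":0,"jaw":-1},
  {"dx":-0.007,"dy":0,"dz":0,"twist":0,"jaw":-1},
  {"dx":-0.006,"dy":0,"dz":0,"twist":0,"jaw":-1},
  {"dx":-0.003,"dy":0,"dz":0,"twist":0,"jaw":-1},
  {"dx":0,"dy":0,"dz":0,"twist":0,"jaw":-1},
])

```text
t: 67.4
eef_pos: [0.5415, -0.1745, 0.172]
ee_rot: [-3.141, -0.002, -0.358]
force: [3.5, -1.0, -0.2]
width: 0.0003
gripper_force: 1.7
```

```bash
python3 -c "
from h import *
bar()"
```

```text
t 67.4 p [ 0.5415 -0.1745  0.172 ] rpy [-3.141e+00 -2.000e-03 -3.580e-01] F [ 3.5 -1.  -0.2] w 0.0003 g 1.6899820044636726 q [ 0.03  0.29 -0.38  0.   -0.89  1.18]
tool dock x 0.0166 tip 0.106
scene 0.92 bar dock x 0.0006 z 0.1136 angle 0.018
wrist 0.21 bar dock x -0.0016 z 0.0125 angle -1.609
scene 0.82 bar dock x 0.0008 z 0.1111 angle 0.009
top 0.67 bar dock x 0.1656 z -0.0 angle 2.205
```

Emit:
move_arm([
  {"dx":-0.002,"dy":0,"dz":0,"twist":0,"jaw":-1},
  {"dx":-0.002,"dy":0,"dz":0,"twist":0,"jaw":-1},
  {"dx":0,"dy":0,"dz":0,"twist":0,"jaw":-1},
  {"dx":0,"dy":0,"dz":0,"twist":0,"jaw":-1},
])

```text
t: 68.33
eef_pos: [0.5409, -0.1741, 0.1722]
ee_rot: [-3.141, -0.007, -0.358]
force: [12.5, -7.2, -5.1]
width: 0.0005
gripper_force: 6.3
```

```bash
python3 -c "
from h import *
bar()"
```

```text
t 68.33 p [ 0.5409 -0.1741  0.1722] rpy [-3.141 -0.007 -0.358] F [12.5 -7.2 -5.1] w 0.0005 g 6.300089210271835 q [ 0.03  0.29 -0.39  0.   -0.89  1.18]
tool dock x 0.0159 tip 0.1062
scene 0.77 bar dock x -0.0034 z 0.1117 angle -0.031
wrist 0.72 bar dock x -0.004 z 0.1112 angle -0.04
scene 0.71 bar dock x 0.1649 z 0.0013 angle 2.196
wrist 0.74 bar dock x -0.0048 z 0.1087 angle -0.06
```

The bar is hard on its stop (14 N, angle about 0). Backing off, rising, and moving over the button.

Emit:
move_arm([
  {"dx":0.01,"dy":0,"dz":0,"twist":0,"jaw":-1},
  {"dx":0.008,"dy":0,"dz":0,"twist":0,"jaw":-1},
  {"dx":0,"dy":0,"dz":-0.035,"twist":0,"jaw":-1},
  {"dx":0,"dy":0,"dz":-0.03,"twist":0,"jaw":-1},
  {"dx":-0.034,"dy":0,"dz":0,"twist":0,"jaw":-1},
  {"dx":-0.034,"dy":0,"dz":0,"twist":0,"jaw":-1},
  {"dx":-0.031,"dy":0,"dz":0,"twist":0,"jaw":-1},
  {"dx":0,"dy":0,"dz":0,"twist":0,"jaw":-1},
  {"dx":0,"dy":0,"dz":0,"twist":0,"jaw":-1},
])

```text
t: 69.68
eef_pos: [0.4605, -0.1446, 0.2366]
ee_rot: [-3.142, 0.001, -0.358]
force: [0.1, 0.8, 0.9]
width: 0.0004
gripper_force: 0.0
```

```bash
python3 -c "
from h import *
bar()
for i in range(2):
    arm.grab_frame('wrist'); pin('wrist','read_top',1)
    arm.grab_frame('scene'); pin('scene','read_top',1)
go([.4620,-.1447,.121])
f=arm.grab_frame('scene'); cv2.imwrite('pics/s4.png',cv2.resize(f[220:370,120:340],None,fx=3.6,fy=3.6,interpolation=cv2.INTER_CUBIC))
"
```

```text
t 69.68 p [ 0.4605 -0.1446  0.2366] rpy [-3.142e+00  1.000e-03 -3.580e-01] F [0.1 0.8 0.9] w 0.0004 g 0.0 q [ 0.1   0.09 -0.48 -0.   -1.    1.11]
tool dock x -0.0698 tip 0.1706
scene 0.65 bar dock x -0.0008 z 0.1131 angle 0.001
top 0.6 bar dock x -0.0006 z 0.1087 angle -0.017
scene 0.8 bar dock x -0.0029 z 0.1097 angle -0.036
top 0.95 bar dock x 0.0012 z 0.1058 angle -0.011
wrist 0.81 bar dock x -0.0043 z 0.11 angle -0.049
wrist read_top 0.9 [ 0.4642 -0.1412  0.05  ]Traceback (most recent call last):
  File "<string>", line 6, in <module>
    arm.grab_frame('scene'); pin('scene','read_top',1)
    ~~~~~~~~~~~~~~^^^^^^^^^
ValueError: 200 camera calls are used up
```

The camera budget is used up, but the bar reads shut (about 0), and the button position is known. Descending by force feedback from here.

Emit:
move_arm([
  {"dx":0.001,"dy":0,"dz":0.035,"twist":0,"jaw":-1},
  {"dx":0,"dy":0,"dz":0.035,"twist":0,"jaw":-1},
  {"dx":0,"dy":0,"dz":0.03,"twist":0,"jaw":-1},
  {"dx":0,"dy":0,"dz":0.015,"twist":0,"jaw":-1},
  {"dx":0,"dy":0,"dz":0,"twist":0,"jaw":-1},
  {"dx":0,"dy":0,"dz":0.003,"twist":0,"jaw":-1},
  {"dx":0,"dy":0,"dz":0.003,"twist":0,"jaw":-1},
  {"dx":0,"dy":0,"dz":0.003,"twist":0,"jaw":-1},
  {"dx":0,"dy":0,"dz":0,"twist":0,"jaw":-1},
])

```text
t: 71.13
eef_pos: [0.464, -0.1452, 0.1133]
ee_rot: [-3.141, -0.002, -0.359]
force: [0.6, 0.3, 1.8]
width: 0.0005
gripper_force: 1.4
```

```bash
python3 -c "
from h import *
st()"
```

```text
t 71.13 p [ 0.464  -0.1452  0.1133] rpy [-3.141e+00 -2.000e-03 -3.590e-01] F [0.6 0.3 1.8] w 0.0005 g 1.3946906416595084 q [ 0.1   0.25 -0.63  0.   -0.69  1.11]
```

Tip at z 0.047 with contact beginning (1.8 N). Pressing on.

Emit:
move_arm([
  {"dx":0,"dy":0,"dz":0.002,"twist":0,"jaw":-1},
  {"dx":0,"dy":0,"dz":0.002,"twist":0,"jaw":-1},
  {"dx":0,"dy":0,"dz":0.001,"twist":0,"jaw":-1},
  {"dx":0,"dy":0,"dz":0,"twist":0,"jaw":-1},
  {"dx":0,"dy":0,"dz":0,"twist":0,"jaw":-1},
])

```text
t: 71.55
eef_pos: [0.4641, -0.1452, 0.1095]
ee_rot: [-3.141, -0.003, -0.358]
force: [-4.5, 2.7, 22.6]
width: 0.0003
gripper_force: 11.3
```

Emit:
move_arm([
  {"dx":0,"dy":0,"dz":0.001,"twist":0,"jaw":-1},
  {"dx":0,"dy":0,"dz":0,"twist":0,"jaw":-1},
  {"dx":0,"dy":0,"dz":0,"twist":0,"jaw":-1},
])

```text
t: 71.8
eef_pos: [0.4641, -0.1452, 0.1093]
ee_rot: [-3.141, -0.003, -0.358]
force: [-8.3, 3.9, 32.9]
width: 0.0008
gripper_force: 16.5
```

The button is bottomed: tip at 0.0433, which is 6 mm of travel, then a hard stop. Lifting clear straight up.

Emit:
move_arm([
  {"dx":0,"dy":0,"dz":-0.015,"twist":0,"jaw":-1},
  {"dx":-0.005,"dy":0,"dz":-0.03,"twist":0,"jaw":-1},
  {"dx":-0.005,"dy":0,"dz":-0.04,"twist":0,"jaw":-1},
  {"dx":0,"dy":0,"dz":-0.04,"twist":0,"jaw":-1},
  {"dx":0,"dy":0,"dz":0,"twist":0,"jaw":-1},
  {"dx":0,"dy":0,"dz":0,"twist":0,"jaw":-1},
  {"dx":0,"dy":0,"dz":0,"twist":0,"jaw":-1},
])

```text
t: 72.38
eef_pos: [0.4531, -0.1416, 0.2314]
ee_rot: [-3.141, -0.0, -0.359]
force: [-0.9, 0.6, -0.3]
width: 0.0004
gripper_force: 0.0
```

```bash
python3 -c "
from h import *
st(); print(arm.job_done())"
```

```text
t 72.38 p [ 0.4531 -0.1416  0.2314] rpy [-3.141 -0.    -0.359] F [-0.9  0.6 -0.3] w 0.0004 g 0.0 q [ 0.11  0.08 -0.5  -0.   -0.99  1.1 ]
the job is handed in; nothing more can be done
None
```

I handed the job in at 72 s with all four loggers docked screen to the button side, the bar shut and the button pressed and let go. The bowls and the red look-alike were not touched. The camera calls ran out just before the press, so I judged that by travel and force only, and the hand-in gave no verdict.

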